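# Clear the cork-trimming board

### The job

Clear up after trimming cork stoppers: put every large stump lying on the bench into the steel bin, and use the scraper block to sweep all the small chips off the white board over its open edge into the same bin, keeping your fingers off the chips on the board. Then stand the scraper upright on the middle of its black pad again, and leave the other things on the bench where they are.

Things in the scene. Friction and masses are not known exactly. Their poses are not given: they have to be found in the camera images.
- station: white board on two dark feet with a steel bin against its open edge, fixed. Origin on the bench below the middle of the open edge; z up; +y runs from the open edge along the board, -y out over the bin. Board face 70 mm up, free from y = 0 to 170 mm and x = -85 to 85 mm, with lips 12 mm high, 10 mm thick, round the other three sides. The open edge hangs 4 mm over the inside of the bin, so there is no gap
- bin_in (a point): the middle of the bin's inner floor, 4 mm above the bench, 67 mm out from the board's open edge; axes as the station's. Inside, the bin is 182 mm along x and 142 mm along y; walls 4 mm thick, rim 56 mm above the bench, lower than the board
- scraper: scraper block, 0.16 kg: grey foot 24 mm thick (its x), 90 mm long (its y), 28 mm high, with a steel strip below; on it an upright wooden handle 18 mm thick (x), 50 mm long (y), 46 mm high. Origin in the middle of the handle, 53 mm above the underside and 21 mm below the top; z up. It stands by itself and is the same turned half round
- pad: the scraper's black rubber pad, fixed to the bench, 90 mm along x, 140 mm along y, 4 mm thick; origin at the centre of its underside. The scraper starts on it with its foot along the pad's y
- stump0: a large cork stopper stump standing on the bench, rough-sided, 42 mm wide at the foot, 34 mm at the top, 32 mm high; origin at its centre; 30 g. May be absent
- stump1: a large cork stopper stump standing on the bench, rough-sided, 38 mm wide, 36 mm high; origin at its centre; 30 g. May be absent
- stump2: a large cork stopper stump standing on the bench, rough-sided, 44 mm wide at the foot, 36 mm at the top, 28 mm high; origin at its centre; 30 g. May be absent
- stump3: a large cork stopper stump standing on the bench, rough-sided, 36 mm wide at the foot, 42 mm at the top, 30 mm high; origin at its centre; 30 g. May be absent
- stump4: a large cork stopper stump standing on the bench, rough-sided, 40 mm wide at the foot, 32 mm at the top, 38 mm high; origin at its centre; 30 g. May be absent
- stump5: a large cork stopper stump standing on the bench, rough-sided, 38 mm wide at the foot, 34 mm at the top, 34 mm high; origin at its centre; 30 g. May be absent
- chip0: a small cork chip lying on the board, five-sided, 20 mm wide, 12 mm high; origin at its centre; 12 g. May be absent
- chip1: a small cork chip lying on the board, four-sided, 18 mm wide, 14 mm high; origin at its centre; 12 g. May be absent
- chip2: a small cork chip lying on the board, six-sided, 22 mm wide, 12 mm high; origin at its centre; 12 g. May be absent
- chip3: a small cork chip lying on the board, five-sided, 20 mm wide, 14 mm high; origin at its centre; 12 g. May be absent
- chip4: a small cork chip lying on the board, three-sided, 18 mm wide, 11 mm high; origin at its centre; 12 g. May be absent
- tape_roll: bystander: a roll of cream tape lying flat, 96 mm wide, 19 mm high; origin at the centre of its underside
- small_bottle: bystander: a small clear bottle with a blue cap, 56 mm wide, 105 mm high; origin at the centre of its underside, z up
Not all that is in view belongs to the job. What is shaped like the stump1 but orange or yellow is not meant.

How it is judged:
By the outcome, as a careful person would: the job done as asked, in the order asked, and still so for the second after the job is handed in, with the robot touching nothing.
Of stump0, stump1, stump2, stump3, stump4, stump5 only 4 to 6 are there at a start; the rules pass over those that are not, and their reading is None.
Of chip0, chip1, chip2, chip3, chip4 only 3 to 5 are there at a start; the rules pass over those that are not, and their reading is None.
At some moment in a run one of stump0, stump1, stump2, stump3, stump4, stump5 may be knocked a few centimetres aside while the robot is not near it.
It also fails if it takes over 208 s, if anything falls off the work surface, if the arm or the gripper's body presses on something with over 40 N, if the wrist force passes 120 N, or if a joint passes its speed limit or range.

### The arm

A 7-joint arm with a two-finger parallel gripper is mounted at the origin on a cart in front of the work surface, level with it; the furniture and walls round the work are solid. World frame = base frame: x ahead of the robot, y to its left, z up, the work surface at z = 0. Lengths are in m, angles in rad, forces in N, time in s.
With the tool pointing down it reaches from about 0.35 to 0.775 m from the base axis. Payload 3.1 kg.
Tool frame: the origin (TCP) lies at the very end of the fingers, on their centre line; the grasp point (between the pads) lies 19 mm behind it; z points along the fingers, x is the direction in which the jaws open and shut, and the axes are right-handed (so a half turn about z gives the same grasp; the last joint's range is limited). The gripper opens to 85 mm and grips with 20 to 120 N. Pads are 22 mm wide; open, the fingers measure 114 mm over their backs; the gripper's body (76 mm by 85 mm) begins 54 mm behind the grasp point. The pads swing forward as they close: fully open they stand 13 mm farther back than shut.
Start: joints at [-0.042, 0.311, 0.014, 1.512, -0.004, 1.319, -0.027], TCP at [0.55, 0, 0.231] pointing down, gripper open.
Joint ranges: [-2.7, 2.7], [-0.3, 1.91], [-1.27, 1.3], [0.12, 2.57], [-1.44, 4.58], [0.2, 2.03], [-3.05, 3.05]. Speed limits (rad/s): [2.79, 2.79, 3.14, 3.14, 3.14, 3.14, 3.14].

### API

Orientations are given as a rotation vector (axis times angle).
In Python, from workcell import telemetry, capture, order, spot_in, trace gives the robot as it stands.
- The arm moves only by the tool jog_arm, never from a script. Its arguments are lists of equal length, an entry for each row: "linear": the shift along the world's x, y, z in units of 30 mm (1.0 is 30 mm), a list of three; "dr": the turn, a rotation vector about the world's x, y, z in rad, a list of three. A call has 1 to 8 rows; each row shifts and turns the commanded pose from where the row before left it; what a row does not reach is not made up. A row lasts 1/10 s, in which the tool goes at most 50 mm and 8.59 degrees, less where a joint would pass 70% of its speed; a pose out of reach is approached as far as the arm can. A call is refused whole if a number of a shift passes 1 or a number of a turn 0.15, either way. A call with a gripper value outside its range is refused whole. "fingers" is the finger opening in mm, from 0 to 85.4, set as the call begins (left out, the last holds). The fingers move at their own pace and stop on an object; "grip_force" is the grip in N (left out, the last holds). Time passes only in rows, so rows that do not move let the fingers close. It gives the time, the measured TCP pose, the force and the opening at its end, in the units of the state.
- telemetry.get_state(): the state, without advancing time (a new reading comes with each control period).
- capture(name): name is "scene" or "side" or "wrist"; returns a dict with "image" (400x640x3 uint8, blue, green, red), "z_map" (400x640 float32, m along the optical axis (not along the pixel's ray), 0 where there is no reading), "camera_matrix" (3x3 intrinsics, pixels), "rvec" (rotation vector, rad) and "tvec" (3), from world to camera coordinates, as OpenCV has them; the wrist camera has in their place "tool_from_camera" (4x4, takes a point from camera to tool coordinates, whose origin is the TCP and whose axes are the tool frame's). Camera axes: x right, y down, z forward; pixel columns grow to the right and rows downward; lengths in m; the calibration is good to about 2 mm. A picture is of the moment at which its call begins: read the wrist's pose just before it.
- order.job_done(): hands the job in, once; it reports no verdict.
Trained networks look in the newest picture that a camera, given by its name, has taken for a name from the list of things; names that differ only in an ending like _2 or _b are one class to them, and where a whole thing is asked for, a point or a joint stands for the part that bears it (a point fixed in the world has none). Each returns a list of dicts, best first, with "score" (0 to 1); they miss things now and then, are a little off and sometimes report something else, mostly with a low value. They report only what shows in the picture. A call takes as long as a camera call. They do not tell look-alikes from the thing itself.
- spot_in(query, camera): "centre" ([x, y, z] in m, in world coordinates, good to about 4 mm: the middle of the surface that is visible of it).
- trace(query, camera): "pixels" (400x640 bool, what is visible of it).
The state is a dict: "time_s": time; "q": joint angles; "joint_vel": joint speeds; "tau": joint torques, N m; "tool_pos": TCP position; "eef_rot": TCP orientation; "ft_force": force on the tool from outside, world axes, zero at the start; "moment": the same for the moment, N m; "finger_gap": finger opening in m.
Only numpy, scipy, OpenCV 4.12 (cv2) and the standard library are available. Lean on these libraries where they do the work, as an engineer would, in place of code of your own. Each camera call takes 0.05 s, during which the arm holds its last target.

## Working session

There is one attempt and no reset: what is moved stays moved. The work goes in short steps, Python scripts to look and compute and a tool call to move; the robot and the scene stay as the last step left them, time stands still between calls to the robot, and variables do not carry over. Pictures are saved under pics/ and viewed, and the job is handed in when it is done.

Besides the shell and the picture viewer there is one more tool, called after "Request:" as a command line: name --argument value ..., lists and objects as JSON in quotes. jog_arm: Moves the arm, as the interface text tells. Its arguments: {"type":"object","properties":{"linear":{"type":"array"},"dr":{"type":"array"},"fingers":{"type":"number"},"grip_force":{"type":"number"}},"required":["linear","dr"]}

```bash
mkdir -p pics; ls; cat > h.py <<'E'
import numpy as np, cv2
from workcell import telemetry, capture, order, spot_in, trace
def cam(n):
    s=telemetry.get_state(); c=capture(n)
    if n=="wrist":
        T=np.eye(4); T[:3,:3]=cv2.Rodrigues(np.array(s["eef_rot"],float))[0]; T[:3,3]=s["tool_pos"]
        c["W"]=T@np.array(c["tool_from_camera"])
    else:
        R=cv2.Rodrigues(np.array(c["rvec"],float))[0]; T=np.eye(4); T[:3,:3]=R.T; T[:3,3]=-R.T@np.array(c["tvec"]).ravel(); c["W"]=T
    return c
def pts(c):
    z=c["z_map"]; K=np.array(c["camera_matrix"]); v,u=np.mgrid[:z.shape[0],:z.shape[1]]
    P=np.stack([(u-K[0,2])/K[0,0]*z,(v-K[1,2])/K[1,1]*z,z],-1)
    W=P@c["W"][:3,:3].T+c["W"][:3,3]; W[z==0]=np.nan
    return W
def proj(c,p):
    M=np.linalg.inv(c["W"]); q=M[:3,:3]@np.array(p)+M[:3,3]; K=np.array(c["camera_matrix"]); q=K@q; return q[:2]/q[2]
E
python3 - <<'E'
from h import *
print(telemetry.get_state())
for n in ["scene","side","wrist"]:
    c=cam(n); cv2.imwrite(f"pics/{n}0.png",c["image"]); print(n,c["W"][:3].round(3).tolist())
    for q in ["station","scraper","pad"]+[f"stump{i}" for i in range(6)]+[f"chip{i}" for i in range(5)]+["tape_roll","small_bottle"]:
        print(q,[(np.round(d["centre"],3).tolist(),round(d["score"],2)) for d in spot_in(q,n)])
E
```

```text
pics
{'time_s': 0.0, 'q': array([-0.04171383,  0.31173238,  0.0139843 ,  1.51307094, -0.0044224 ,
        1.31918867, -0.02718008]), 'joint_vel': array([ 6.01797917e-04,  5.16595100e-04,  1.56848843e-04,  1.59156230e-03,
        3.86252665e-04,  8.70010959e-05, -4.26982205e-04]), 'tau': array([-8.45983850e-04, -3.79911804e+01,  1.45537080e-01, -2.30588043e+01,
        1.22032766e-02,  1.37352623e-02,  4.05736500e-06]), 'tool_pos': array([5.49267039e-01, 3.12267025e-05, 2.30211756e-01]), 'eef_rot': array([ 3.14151752e+00,  1.76231548e-04, -3.71844663e-03]), 'ft_force': array([-0.38736774, -0.79708879, -0.46112904]), 'moment': array([ 0.02509198, -0.0148279 ,  0.00386589]), 'finger_gap': 0.085262774010147}
scene [[-0.618, -0.589, 0.521, 0.043], [-0.786, 0.452, -0.421, 0.423], [0.012, -0.67, -0.742, 0.825]]
station [([0.53, 0.037, 0.071], 0.97)]
scraper [([0.411, -0.284, 0.032], 0.81)]
pad [([0.394, -0.283, -0.002], 0.75), ([0.712, -0.256, 0.073], 0.73)]
stump0 [([0.394, 0.292, 0.031], 0.72), ([0.606, -0.294, 0.024], 0.72), ([0.474, 0.255, 0.039], 0.69), ([0.577, 0.396, 0.033], 0.68), (
[... 4785 characters left out ...]
37)]
stump4 [([0.611, -0.289, 0.007], 0.76), ([0.535, 0.048, 0.069], 0.37)]
stump5 [([0.611, -0.289, 0.007], 0.76), ([0.535, 0.048, 0.069], 0.37)]
chip0 [([0.518, 0.12, 0.082], 0.93), ([0.563, 0.052, 0.078], 0.77), ([0.472, 0.075, 0.083], 0.65)]
chip1 [([0.518, 0.12, 0.082], 0.93), ([0.563, 0.052, 0.078], 0.77), ([0.472, 0.075, 0.083], 0.65)]
chip2 [([0.518, 0.12, 0.082], 0.93), ([0.563, 0.052, 0.078], 0.77), ([0.472, 0.075, 0.083], 0.65)]
chip3 [([0.518, 0.12, 0.082], 0.93), ([0.563, 0.052, 0.078], 0.77), ([0.472, 0.075, 0.083], 0.65)]
chip4 [([0.518, 0.12, 0.082], 0.93), ([0.563, 0.052, 0.078], 0.77), ([0.472, 0.075, 0.083], 0.65)]
tape_roll []
small_bottle [([0.739, -0.245, 0.104], 0.47)]
```

View pics/scene0.png

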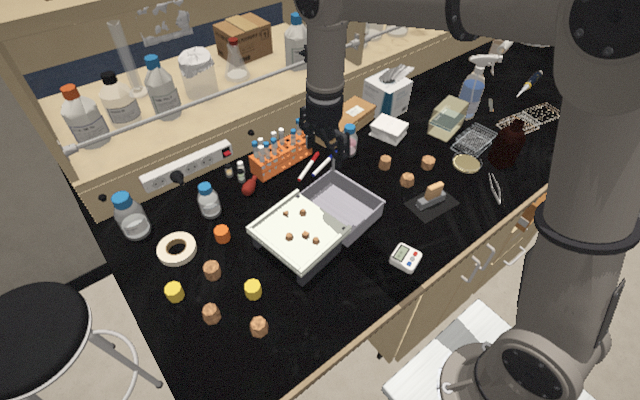

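View pics/side0.png

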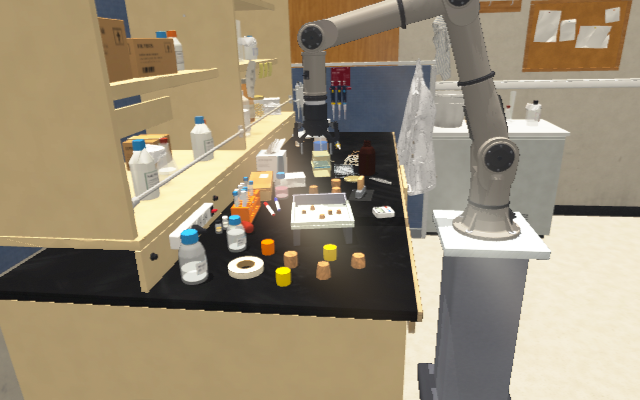

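View pics/wrist0.png

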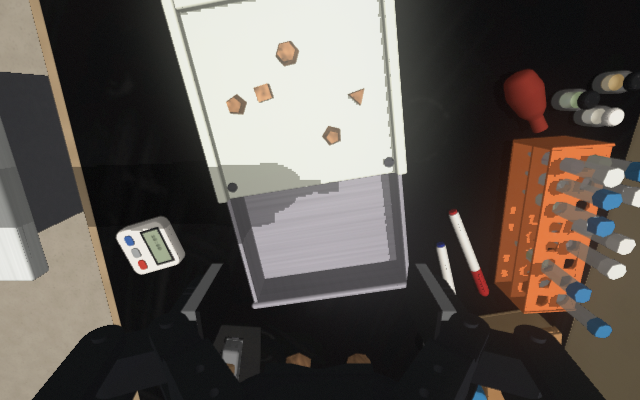

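The scene view shows the board with 5 chips at about (285-316, 213-240) and the bin at (335,205). Brown stumps are at (212,270), (211,313), (259,327), (385,162), (428,162) and (407,180). The yellow and orange look-alikes at (174,292), (253,290) and (222,234) are not meant. Next I measure.

```bash
cat > seg.py <<'E'
from h import *
def stumps(n, verbose=True):
    c=cam(n); W=pts(c); hsv=cv2.cvtColor(c["image"],cv2.COLOR_BGR2HSV); out=[]
    m=((hsv[...,1]>70)&(hsv[...,0]<35)&(W[...,2]>0.008)&(W[...,2]<0.06)&(W[...,0]>0.3)&(W[...,0]<0.75)&(abs(W[...,1])<0.5)).astype(np.uint8)
    k,l,st,ce=cv2.connectedComponentsWithStats(m)
    for i in range(1,k):
        if st[i,4]<40: continue
        s=l==i; P=W[s]; zt=np.percentile(P[:,2],95); T=P[P[:,2]>zt-.004]
        out.append((T[:,:2].mean(0),zt))
        if verbose: print(n,ce[i].round(),st[i,4],"hsv",np.median(hsv[s],0),"top",T[:,:2].mean(0).round(3),"ztop",zt.round(3),"ext",np.ptp(T[:,:2],axis=0).round(3),"range",P.min(0).round(3),P.max(0).round(3))
    return c,W,out
if __name__=="__main__":
    for n in ["scene","side"]:
        c,W,o=stumps(n)
E
python3 seg.py
python3 - <<'E'
from h import *
for n in ["scene","wrist"]:
    c=cam(n); W=pts(c); hsv=cv2.cvtColor(c["image"],cv2.COLOR_BGR2HSV)
    m=(abs(W[...,2]-.07)<.006)&(hsv[...,2]>150)&(hsv[...,1]<60)&(abs(W[...,0]-.53)<.2)&(abs(W[...,1]-.03)<.25)
    P=W[m]; r=cv2.minAreaRect(P[:,:2].astype(np.float32)); print(n,len(P),P[:,2].mean(),r,cv2.boxPoints(r).round(3).tolist())
    s=cv2.resize(c["image"][:,:],None,fx=1,fy=1)
    if n=="scene": cv2.imwrite("pics/crop0.png",cv2.resize(c["image"][120:300,230:460],None,fx=3.3,fy=3.3,interpolation=cv2.INTER_CUBIC))
    for q in ["bin_in","station","scraper","pad"]:
        for d in trace(q,n)[:1]:
            P=W[d["pixels"]]; P=P[~np.isnan(P[:,0])]; print(q,d["score"],P.min(0).round(3),P.max(0).round(3),np.median(P,0).round(3))
            if q=="scraper":
                for lo,hi in((.02,.034),(.06,.09)):
                    T=P[(P[:,2]>lo)&(P[:,2]<hi)]
                    if len(T)>4: print(len(T),T.mean(0).round(4),cv2.minAreaRect(T[:,:2].astype(np.float32)))
E
```

```text
scene [385. 162.] 131 hsv [ 14. 107. 123.] top [ 0.607 -0.304] ztop 0.035 ext [0.033 0.03 ] range [ 0.589 -0.323  0.009] [ 0.623 -0.287  0.037]
scene [428. 162.] 143 hsv [ 15. 100. 196.] top [ 0.525 -0.41 ] ztop 0.031 ext [0.039 0.042] range [ 0.505 -0.431  0.008] [ 0.546 -0.389  0.032]
scene [408. 179.] 137 hsv [ 14. 104. 154.] top [ 0.514 -0.307] ztop 0.029 ext [0.033 0.035] range [ 0.496 -0.326  0.009] [ 0.532 -0.288  0.031]
scene [432. 195.] 84 hsv [ 15.  98. 128.] top [ 0.411 -0.29 ] ztop 0.059 ext [0.023 0.043] range [ 0.404 -0.315  0.036] [ 0.427 -0.269  0.06 ]
scene [222. 233.] 224 hsv [ 13.  162.5 222.5] top [0.668 0.232] ztop 0.037 ext [0.038 0.036] range [0.648 0.214 0.008] [0.687 0.251 0.039]
scene [173. 243.] 74 hsv [ 17. 100. 107.] top [0.721 0.345] ztop 0.019 ext [0.033 0.05 ] range [0.698 0.319 0.008] [0.731 0.369 0.02 ]
scene [212. 270.] 264 hsv [ 15. 100. 193.] top [0.585 0.305] ztop 0.037 ext [0.039 0.037] range [0.565 0.286 0.008] [0.605 0.324 0.038]
scene [253. 289.] 277 hsv [ 25. 125. 244.] top [0.48  0.254] ztop 0.037 ext [0.037 0.037] range [0.462 0.236 0.008]
[... 2764 characters left out ...]
340035378932953), (0.17175227403640747, 0.17107297480106354), 9.336003303527832) [[0.4300000071525574, 0.15399999916553497], [0.4580000042915344, -0.014999999664723873], [0.628000020980835, 0.013000000268220901], [0.6000000238418579, 0.18199999630451202]]
bin_in 0.95 [ 0.405 -0.182 -0.002] [0.668 0.164 0.084] [0.535 0.049 0.07 ]
station 0.78 [ 0.422 -0.202 -0.001] [0.656 0.164 0.245] [0.535 0.049 0.07 ]
scraper 0.79 [ 0.404 -0.325  0.002] [0.53  0.019 0.315] [ 0.43  -0.258  0.028]
362 [ 0.4277 -0.2638  0.029 ] ((0.4220411777496338, -0.28148943185806274), (0.06235576048493385, 0.02415042370557785), 80.3840103149414)
pad 0.79 [ 0.395 -0.334 -0.   ] [ 0.508 -0.01   0.269] [ 0.441 -0.263  0.003]
```

View pics/crop0.png

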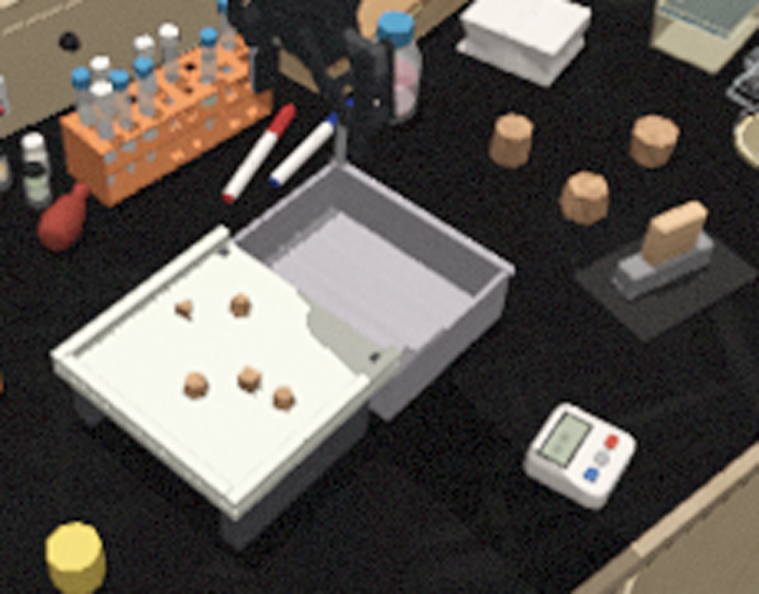

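Request:
jog_arm --linear '[[0.15,1,-0.3],[0.15,1,-0.3],[0.15,1,-0.3],[0.15,1,-0.3],[0.15,1,-0.3],[0.15,1,-0.3],[0.15,1,-0.3],[0.15,1,-0.3]]' --dr '[[0,0,0],[0,0,0],[0,0,0],[0,0,0],[0,0,0],[0,0,0],[0,0,0],[0,0,0]]' --fingers 85 --grip_force 30

```text
time_s: 3.95
tool_pos: [0.5862, 0.2412, 0.1589]
eef_rot: [3.142, -0.0, 0.0]
ft_force: [-0.2, -0.4, -0.1]
finger_gap: 0.0844
```

Request:
jog_arm --linear '[[0.06,1,-0.2],[0,1,-0.5],[0,0.23,-0.6],[0,0,0]]' --dr '[[0,0,0],[0,0,0],[0,0,0],[0,0,0]]'

```text
time_s: 4.35
tool_pos: [0.5848, 0.3086, 0.1168]
eef_rot: [3.14, 0.006, -0.01]
ft_force: [-0.9, -0.7, -0.2]
finger_gap: 0.0848
```

```bash
python3 - <<'E'
from seg import *
c,W,o=stumps("wrist"); cv2.imwrite("pics/w1.png",c["image"]); print(telemetry.get_state()["tool_pos"])
E
```

```text
wrist [327.  83.] 2453 hsv [ 30. 129. 254.] top [0.59  0.402] ztop 0.037 ext [0.037 0.037] range [0.572 0.383 0.021] [0.608 0.42  0.038]
wrist [196. 142.] 2280 hsv [ 14. 120. 222.] top [0.492 0.36 ] ztop 0.039 ext [0.031 0.031] range [0.476 0.341 0.008] [0.509 0.378 0.04 ]
wrist [482. 164.] 1099 hsv [ 19.  94. 199.] top [0.71  0.346] ztop 0.02 ext [0.053 0.052] range [0.68  0.319 0.008] [0.733 0.371 0.021]
wrist [323. 211.] 2044 hsv [ 14. 122. 152.] top [0.588 0.307] ztop 0.037 ext [0.037 0.037] range [0.569 0.287 0.008] [0.607 0.325 0.038]
wrist [102. 222.] 2214 hsv [ 14.  119.  173.5] top [0.403 0.293] ztop 0.033 ext [0.034 0.034] range [0.386 0.275 0.008] [0.423 0.312 0.034]
wrist [200. 259.] 1496 hsv [ 23. 169. 200.] top [0.481 0.261] ztop 0.037 ext [0.034 0.033] range [0.466 0.241 0.008] [0.504 0.275 0.038]
wrist [401. 283.] 560 hsv [ 11. 185. 139.] top [0.657 0.231] ztop 0.036 ext [0.012 0.029] range [0.653 0.216 0.008] [0.679 0.253 0.038]
[0.58647792 0.30680532 0.118557  ]
```

View pics/w1.png

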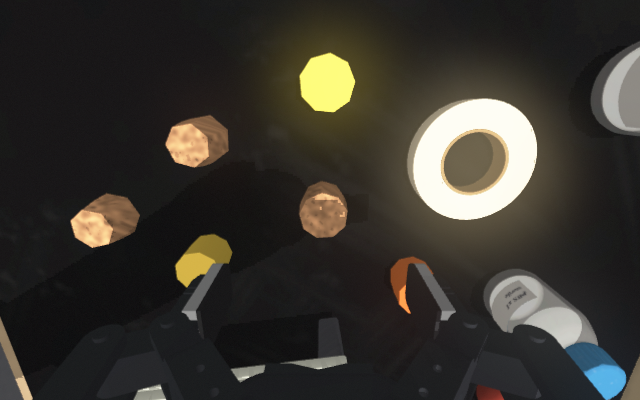

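Brown stump A is at pixel (323,211), directly below the tool. Tape is at (472,160), yellow at (327,83) and (205,260), orange at (410,285). I descend on A.

Request:
jog_arm --linear '[[0.05,0,-1],[0,0,-1],[0,0,-1],[0,0,-0.7],[0,0,0]]' --dr '[[0,0,0],[0,0,0],[0,0,0],[0,0,0],[0,0,0]]'

```text
time_s: 4.9
tool_pos: [0.588, 0.3034, 0.0067]
eef_rot: [3.137, -0.004, -0.008]
ft_force: [-0.4, -0.1, -0.5]
finger_gap: 0.085
```

Request:
jog_arm --linear '[[0,0,0],[0,0,0],[0,0,0],[0,0,0],[0,0,0],[0,0,0]]' --dr '[[0,0,0],[0,0,0],[0,0,0],[0,0,0],[0,0,0],[0,0,0]]' --fingers 25

```text
time_s: 5.5
tool_pos: [0.5908, 0.3076, 0.0116]
eef_rot: [-3.14, -0.0, -0.006]
ft_force: [0.0, -0.2, 6.4]
finger_gap: 0.0373
```

Request:
jog_arm --linear '[[0,0,1],[0,0,1],[-0.15,-0.93,1],[-0.15,-1,0.9],[-0.2,-1,0],[-0.2,-1,0],[-0.2,-1,0],[-0.2,-1,0]]' --dr '[[0,0,0],[0,0,0],[0,0,0],[0,0,0],[0,0,0],[0,0,0],[0,0,0],[0,0,0]]'

```text
time_s: 6.3
tool_pos: [0.5558, 0.1279, 0.1265]
eef_rot: [3.142, 0.0, 0.0]
ft_force: [0.2, 0.1, -1.2]
finger_gap: 0.0376
```

Request:
jog_arm --linear '[[-0.2,-1,0],[-0.2,-1,0],[-0.2,-1,0],[-0.2,-1,0],[-0.2,-1,0],[-0.2,-1,0],[-0.1,-1,0],[0,-1,0]]' --dr '[[0,0,0],[0,0,0],[0,0,0],[0,0,0],[0,0,0],[0,0,0],[0,0,0],[0,0,0]]'

```text
time_s: 7.1
tool_pos: [0.5166, -0.112, 0.1265]
eef_rot: [-3.142, -0.0, 0.0]
ft_force: [0.5, 0.2, -1.0]
finger_gap: 0.0377
```

Request:
jog_arm --linear '[[0,0,-1],[0,0,-1],[0,0,-0.5],[0,0,0]]' --dr '[[0,0,0],[0,0,0],[0,0,0],[0,0,0]]'

```text
time_s: 7.5
tool_pos: [0.5147, -0.1104, 0.0489]
eef_rot: [-3.14, -0.0, 0.01]
ft_force: [-0.3, -0.6, 0.9]
finger_gap: 0.037
```

Request:
jog_arm --linear '[[0,0,0],[0,0,0],[0,0,0],[0,0,0.5],[0,0,1],[0,0,1]]' --dr '[[0,0,0],[0,0,0],[0,0,0],[0,0,0],[0,0,0],[0,0,0]]' --fingers 52

```text
time_s: 8.1
tool_pos: [0.5172, -0.1109, 0.1276]
eef_rot: [3.142, 0.0, 0.0]
ft_force: [1.2, -0.2, 1.5]
finger_gap: 0.0519
```

```bash
python3 - <<'E'
from seg import *
c,W,o=stumps("scene"); cv2.imwrite("pics/s2.png",c["image"][100:350,130:480]); print(telemetry.get_state()["tool_pos"])
E
```

```text
scene [428. 162.] 143 hsv [ 15. 100. 200.] top [ 0.525 -0.409] ztop 0.031 ext [0.039 0.038] range [ 0.506 -0.43   0.008] [ 0.545 -0.389  0.032]
scene [407. 179.] 141 hsv [ 15. 105. 154.] top [ 0.514 -0.305] ztop 0.03 ext [0.032 0.034] range [ 0.495 -0.323  0.008] [ 0.532 -0.287  0.031]
scene [432. 195.] 84 hsv [ 15.  98. 133.] top [ 0.411 -0.286] ztop 0.058 ext [0.022 0.045] range [ 0.404 -0.315  0.035] [ 0.427 -0.27   0.06 ]
scene [359. 207.] 193 hsv [ 14. 108. 140.] top [ 0.515 -0.112] ztop 0.041 ext [0.037 0.037] range [ 0.496 -0.14   0.009] [ 0.547 -0.093  0.042]
scene [222. 233.] 229 hsv [ 13. 162. 226.] top [0.668 0.233] ztop 0.037 ext [0.04  0.036] range [0.647 0.215 0.008] [0.688 0.252 0.04 ]
scene [173. 243.] 74 hsv [ 17.   99.  110.5] top [0.72  0.345] ztop 0.02 ext [0.033 0.05 ] range [0.698 0.319 0.008] [0.73  0.369 0.021]
scene [253. 289.] 276 hsv [ 25. 124. 249.] top [0.481 0.254] ztop 0.037 ext [0.038 0.036] range [0.462 0.236 0.008] [0.5   0.274 0.038]
scene [174. 291.] 296 hsv [ 25.  126.  244.5] top [0.586 0.401] ztop 0.037 ext [0.038 0.036] range [0.567 0.382 0.008] [0.605 0.42  0.039]
scene [211. 313.] 277 hsv [ 14. 105. 153.] top [0.487 0.359] ztop 0.039 ext [0.03 0.03] range [0.468 0.341 0.008] [0.504 0.377 0.041]
scene [259. 326.] 279 hsv [ 15. 100. 198.] top [0.399 0.291] ztop 0.033 ext [0.032 0.031] range [0.38  0.272 0.009] [0.415 0.31  0.035]
[ 0.52136232 -0.11172444  0.13353494]
```

View pics/s2.png

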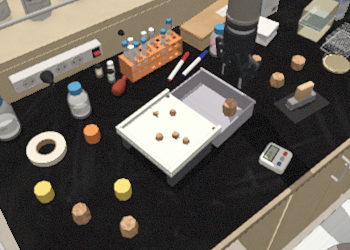

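Stump A stands in the bin at crop (229,107). Next is F at (0.518, -0.305).

Request:
jog_arm --linear '[[0,-1,0],[0,-1,0],[0,-1,0],[0,-1,0],[0,-1,0],[0,-1,0],[0.05,-0.43,0],[0,0,0]]' --dr '[[0,0,0],[0,0,0],[0,0,0],[0,0,0],[0,0,0],[0,0,0],[0,0,0],[0,0,0]]' --fingers 85

```text
time_s: 8.95
tool_pos: [0.5185, -0.3064, 0.1268]
eef_rot: [3.14, -0.006, 0.001]
ft_force: [0.4, 1.6, 0.3]
finger_gap: 0.085
```

```bash
python3 - <<'E'
from seg import *
c,W,o=stumps("wrist"); cv2.imwrite("pics/w2.png",c["image"]); print(telemetry.get_state()["tool_pos"])
E
```

```text
wrist [196. 194.] 835 hsv [ 15. 106. 144.] top [ 0.428 -0.29 ] ztop 0.059 ext [0.015 0.048] range [ 0.416 -0.32   0.034] [ 0.432 -0.271  0.06 ]
wrist [428. 199.] 1800 hsv [ 17. 108. 246.] top [ 0.611 -0.304] ztop 0.035 ext [0.033 0.033] range [ 0.593 -0.321  0.008] [ 0.628 -0.286  0.036]
wrist [318. 200.] 1601 hsv [ 14. 120. 184.] top [ 0.519 -0.306] ztop 0.029 ext [0.033 0.036] range [ 0.5   -0.325  0.008] [ 0.537 -0.286  0.03 ]
wrist [330. 305.] 1611 hsv [ 19. 102. 250.] top [ 0.53  -0.409] ztop 0.031 ext [0.04  0.042] range [ 0.509 -0.431  0.008] [ 0.55  -0.389  0.031]
[ 0.5190074  -0.30364742  0.12650285]
```

View pics/w2.png

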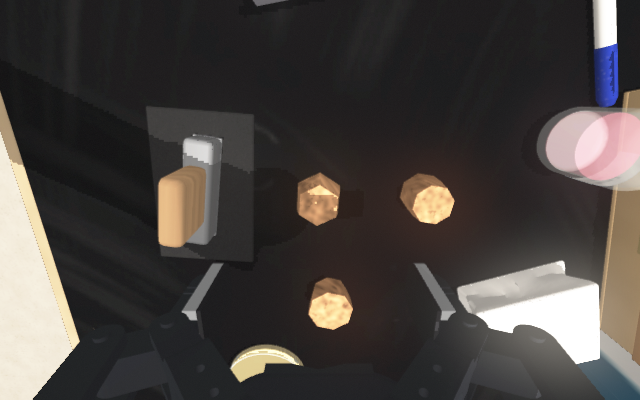

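F is at pixel (318,200), right under the tool. D is at (428,199), E at (330,305), and the scraper on its pad is at (200,190).

Request:
jog_arm --linear '[[0,0,-1],[0,0,-1],[0,0,-1],[0,0,-0.87],[0,0,0]]' --dr '[[0,0,0],[0,0,0],[0,0,0],[0,0,0],[0,0,0]]'

```text
time_s: 9.5
tool_pos: [0.5164, -0.2985, 0.0063]
eef_rot: [-3.135, -0.006, 0.012]
ft_force: [-1.4, 0.2, -0.2]
finger_gap: 0.0849
```

Request:
jog_arm --linear '[[0,0,0],[0,0,0],[0,0,0],[0,0,0],[0,0,0],[0,0,1],[0,0,1],[0,0,1]]' --dr '[[0,0,0],[0,0,0],[0,0,0],[0,0,0],[0,0,0],[0,0,0],[0,0,0],[0,0,0]]' --fingers 25

```text
time_s: 10.3
tool_pos: [0.5189, -0.304, 0.102]
eef_rot: [3.141, -0.0, 0.001]
ft_force: [0.3, 0.1, 0.3]
finger_gap: 0.0385
```

Request:
jog_arm --linear '[[0.3,1,0.8],[0.4,1,0],[0.4,1,0],[0.4,1,0],[0.4,1,0],[0.4,1,0],[0.4,0.87,0],[0,0,0]]' --dr '[[0,0,0],[0,0,0],[0,0,0],[0,0,0],[0,0,0],[0,0,0],[0,0,0],[0,0,0]]'

```text
time_s: 11.1
tool_pos: [0.6021, -0.0902, 0.125]
eef_rot: [-3.137, -0.014, -0.005]
ft_force: [0.8, 0.8, 0.4]
finger_gap: 0.0383
```

Request:
jog_arm --linear '[[0,0,-1],[0,0,-1],[0,0,-0.5],[0,0,0]]' --dr '[[0,0,0],[0,0,0],[0,0,0],[0,0,0]]'

```text
time_s: 11.5
tool_pos: [0.5971, -0.0987, 0.0468]
eef_rot: [3.142, -0.002, -0.009]
ft_force: [0.2, 0.2, 0.2]
finger_gap: 0.0385
```

Request:
jog_arm --linear '[[0,0,0],[0,0,0],[0,0,0],[0,0,0.5],[0,0,1],[0,0,1]]' --dr '[[0,0,0],[0,0,0],[0,0,0],[0,0,0],[0,0,0],[0,0,0]]' --fingers 53

```text
time_s: 12.1
tool_pos: [0.5997, -0.0978, 0.1255]
eef_rot: [3.141, 0.0, 0.0]
ft_force: [0.3, -0.8, 1.1]
finger_gap: 0.053
```

```bash
python3 - <<'E'
from seg import *
c,W,o=stumps("scene"); cv2.imwrite("pics/s3.png",c["image"][100:350,130:480]); print(telemetry.get_state()["tool_pos"])
E
```

```text
scene [385. 162.] 128 hsv [ 14. 107. 129.] top [ 0.607 -0.304] ztop 0.035 ext [0.033 0.032] range [ 0.589 -0.322  0.008] [ 0.624 -0.285  0.037]
scene [428. 162.] 143 hsv [ 15.  99. 201.] top [ 0.525 -0.41 ] ztop 0.031 ext [0.039 0.04 ] range [ 0.505 -0.43   0.008] [ 0.547 -0.389  0.034]
scene [337. 193.] 159 hsv [ 14. 109. 141.] top [ 0.597 -0.101] ztop 0.033 ext [0.031 0.034] range [ 0.578 -0.129  0.008] [ 0.628 -0.081  0.033]
scene [432. 195.] 83 hsv [ 15.  97. 132.] top [ 0.411 -0.289] ztop 0.059 ext [0.023 0.044] range [ 0.403 -0.316  0.036] [ 0.426 -0.271  0.06 ]
scene [359. 207.] 199 hsv [ 14. 109. 136.] top [ 0.515 -0.112] ztop 0.041 ext [0.036 0.037] range [ 0.496 -0.14   0.009] [ 0.548 -0.093  0.043]
scene [222. 233.] 226 hsv [ 13. 162. 225.] top [0.669 0.233] ztop 0.037 ext [0.035 0.037] range [0.649 0.214 0.008] [0.686 0.251 0.038]
scene [173. 243.] 73 hsv [ 17.  98. 110.] top [0.721 0.345] ztop 0.02 ext [0.034 0.049] range [0.697 0.319 0.008] [0.731 0.369 0.021]
scene [253. 289.] 276 hsv [ 25. 124. 248.] top [0.481 0.254] ztop 0.037 ext [0.037 0.035] range [0.461 0.236 0.008] [0.5   0.273 0.039]
scene [174. 291.] 300 hsv [ 25.  127.5 242. ] top [0.586 0.401] ztop 0.037 ext [0.038 0.036] range [0.567 0.382 0.008] [0.606 0.42  0.039]
scene [259. 326.] 278 hsv [ 15.  100.  199.5] top [0.398 0.291] ztop 0.033 ext [0.031 0.031] range [0.38  0.273 0.009] [0.413 0.31  0.034]
scene [200. 334.] 303 hsv [ 14. 105. 154.] top [0.457 0.4  ] ztop 0.039 ext [0.031 0.031] range [0.439 0.381 0.008] [0.474 0.418 0.04 ]
[ 0.60389562 -0.09845625  0.13213594]
```

F is in the bin. B was knocked aside to about (0.461, 0.401), and I will take it there later. Next is D.

Request:
jog_arm --linear '[[0.05,-1,0],[0.05,-1,0],[0.06,-1,0],[0.06,-1,0],[0.06,-1,0],[0.05,-1,0],[0.05,-0.87,0],[0,0,0]]' --dr '[[0,0,0],[0,0,0],[0,0,0],[0,0,0],[0,0,0],[0,0,0],[0,0,0],[0,0,0]]' --fingers 85

```text
time_s: 12.95
tool_pos: [0.6096, -0.3111, 0.1249]
eef_rot: [3.135, -0.012, 0.0]
ft_force: [-0.4, -0.5, 0.7]
finger_gap: 0.0851
```

Request:
jog_arm --linear '[[0,0,-1],[0,0,-1],[0,0,-1],[0,0,-0.8],[0,0,0]]' --dr '[[0,0,0],[0,0,0],[0,0,0],[0,0,0],[0,0,0]]'

```text
time_s: 13.45
tool_pos: [0.6084, -0.301, 0.0062]
eef_rot: [-3.137, -0.002, 0.012]
ft_force: [-0.6, -0.0, -1.0]
finger_gap: 0.0849
```

Request:
jog_arm --linear '[[0,0,0],[0,0,0],[0,0,0],[0,0,0],[0,0,0],[0,0,1],[0,0,1],[0,0,1]]' --dr '[[0,0,0],[0,0,0],[0,0,0],[0,0,0],[0,0,0],[0,0,0],[0,0,0],[0,0,0]]' --fingers 25

```text
time_s: 14.25
tool_pos: [0.6109, -0.3038, 0.1011]
eef_rot: [-3.141, 0.0, 0.001]
ft_force: [-0.0, -0.8, -1.1]
finger_gap: 0.0359
```

Request:
jog_arm --linear '[[-0.4,1,0.9],[-0.43,1,0],[-0.43,1,0],[-0.43,1,0],[-0.43,1,0],[-0.43,1,0],[-0.43,1,0],[-0.43,1,0]]' --dr '[[0,0,0],[0,0,0],[0,0,0],[0,0,0],[0,0,0],[0,0,0],[0,0,0],[0,0,0]]'

```text
time_s: 15.05
tool_pos: [0.5082, -0.0627, 0.1275]
eef_rot: [3.142, -0.0, 0.001]
ft_force: [0.0, -0.2, 0.0]
finger_gap: 0.0355
```

Request:
jog_arm --linear '[[0,0.07,0],[0,0,-1],[0,0,-1],[0,0,-0.5],[0,0,0]]' --dr '[[0,0,0],[0,0,0],[0,0,0],[0,0,0],[0,0,0]]'

```text
time_s: 15.55
tool_pos: [0.5067, -0.0623, 0.05]
eef_rot: [3.142, -0.001, -0.009]
ft_force: [-0.2, 0.4, -0.6]
finger_gap: 0.0355
```

Request:
jog_arm --linear '[[0,0,0],[0,0,0],[0,0,0],[0,0,0.5],[0,0,1],[0,0,1]]' --dr '[[0,0,0],[0,0,0],[0,0,0],[0,0,0],[0,0,0],[0,0,0]]' --fingers 50

```text
time_s: 16.15
tool_pos: [0.5088, -0.0618, 0.1285]
eef_rot: [3.142, 0.0, 0.0]
ft_force: [0.3, -0.2, 0.2]
finger_gap: 0.05
```

```bash
python3 - <<'E'
from seg import *
c,W,o=stumps("scene"); cv2.imwrite("pics/s4.png",c["image"][100:350,130:480]); print(telemetry.get_state()["tool_pos"])
E
```

```text
scene [428. 162.] 147 hsv [ 15. 101. 194.] top [ 0.525 -0.41 ] ztop 0.031 ext [0.041 0.038] range [ 0.504 -0.429  0.008] [ 0.546 -0.39   0.033]
scene [337. 193.] 158 hsv [ 14.  102.5 165. ] top [ 0.597 -0.102] ztop 0.033 ext [0.031 0.036] range [ 0.578 -0.129  0.009] [ 0.631 -0.082  0.035]
scene [432. 195.] 86 hsv [ 15.  99. 131.] top [ 0.412 -0.286] ztop 0.059 ext [0.023 0.04 ] range [ 0.404 -0.313  0.037] [ 0.428 -0.27   0.06 ]
scene [354. 211.] 359 hsv [ 14. 107. 148.] top [ 0.513 -0.097] ztop 0.041 ext [0.041 0.085] range [ 0.489 -0.144  0.008] [ 0.543 -0.044  0.043]
scene [222. 233.] 226 hsv [ 13.  161.5 223.5] top [0.668 0.233] ztop 0.037 ext [0.036 0.037] range [0.649 0.214 0.008] [0.686 0.251 0.038]
scene [174. 243.] 75 hsv [ 17.  99. 108.] top [0.72  0.348] ztop 0.02 ext [0.034 0.05 ] range [0.696 0.319 0.008] [0.731 0.369 0.02 ]
scene [253. 289.] 276 hsv [ 25.  124.5 247. ] top [0.481 0.255] ztop 0.037 ext [0.038 0.036] range [0.462 0.236 0.008] [0.5   0.273 0.038]
scene [174. 291.] 297 hsv [ 25. 126. 242.] top [0.586 0.401] ztop 0.037 ext [0.036 0.036] range [0.567 0.382 0.008] [0.605 0.42  0.038]
scene [259. 326.] 281 hsv [ 15. 101. 196.] top [0.398 0.291] ztop 0.033 ext [0.031 0.032] range [0.38  0.273 0.008] [0.416 0.31  0.035]
scene [200. 334.] 302 hsv [ 14.  105.  165.5] top [0.457 0.399] ztop 0.039 ext [0.031 0.03 ] range [0.439 0.381 0.008] [0.473 0.418 0.041]
[ 0.51302435 -0.06221981  0.13427254]
```

View pics/s4.png

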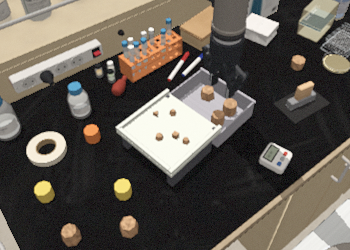

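Three stumps are in the bin. Next is E at crop (298,62).

Request:
jog_arm --linear '[[0.1,-1,0],[0.1,-1,0],[0.1,-1,0],[0.1,-1,0],[0.1,-1,0],[0.1,-1,0],[0.1,-1,0],[0,-1,0]]' --dr '[[0,0,0],[0,0,0],[0,0,0],[0,0,0],[0,0,0],[0,0,0],[0,0,0],[0,0,0]]' --fingers 85

```text
time_s: 17.0
tool_pos: [0.5308, -0.303, 0.1281]
eef_rot: [3.141, 0.001, 0.003]
ft_force: [0.6, 0.2, 0.6]
finger_gap: 0.085
```

Request:
jog_arm --linear '[[0,-1,0],[0,-1,0],[0,-1,0],[0,-0.6,-0.5],[0,0,-1],[0,0,-1],[0,0,-1],[0,0,-0.4]]' --dr '[[0,0,0],[0,0,0],[0,0,0],[0,0,0],[0,0,0],[0,0,0],[0,0,0],[0,0,0]]'

```text
time_s: 17.8
tool_pos: [0.5282, -0.4083, 0.0072]
eef_rot: [-3.138, -0.0, 0.006]
ft_force: [-0.5, 1.0, -0.8]
finger_gap: 0.0847
```

Request:
jog_arm --linear '[[0,0,0],[0,0,0],[0,0,0],[0,0,0],[0,0,0],[0,0,1],[0,0,1],[0,0,1]]' --dr '[[0,0,0],[0,0,0],[0,0,0],[0,0,0],[0,0,0],[0,0,0],[0,0,0],[0,0,0]]' --fingers 25

```text
time_s: 18.6
tool_pos: [0.5297, -0.4095, 0.1012]
eef_rot: [-3.141, -0.0, 0.001]
ft_force: [1.2, -0.2, 0.0]
finger_gap: 0.0397
```

Request:
jog_arm --linear '[[0,1,0.9],[0.15,1,0],[0.2,1,0],[0.2,1,0],[0.2,1,0],[0.2,1,0],[0.2,1,0],[0.2,1,0]]' --dr '[[0,0,0],[0,0,0],[0,0,0],[0,0,0],[0,0,0],[0,0,0],[0,0,0],[0,0,0]]'

```text
time_s: 19.4
tool_pos: [0.5704, -0.1685, 0.1275]
eef_rot: [3.142, 0.0, 0.0]
ft_force: [0.5, 0.6, -0.4]
finger_gap: 0.0402
```

Request:
jog_arm --linear '[[0.2,1,0],[0.2,1,0],[0.2,1,0],[0.1,1,0],[0,0,-1],[0,0,-1],[0,0,-0.5],[0,0,0]]' --dr '[[0,0,0],[0,0,0],[0,0,0],[0,0,0],[0,0,0],[0,0,0],[0,0,0],[0,0,0]]'

```text
time_s: 20.2
tool_pos: [0.5887, -0.0495, 0.0495]
eef_rot: [-3.141, -0.0, 0.01]
ft_force: [-0.5, -0.2, 0.6]
finger_gap: 0.0403
```

Request:
jog_arm --linear '[[0,0,0],[0,0,0],[0,0,0],[0,0,0.5],[0,0,1],[0,0,1]]' --dr '[[0,0,0],[0,0,0],[0,0,0],[0,0,0],[0,0,0],[0,0,0]]' --fingers 53

```text
time_s: 20.8
tool_pos: [0.5913, -0.0498, 0.1285]
eef_rot: [3.142, -0.0, 0.0]
ft_force: [0.2, -0.2, 0.2]
finger_gap: 0.0532
```

```bash
python3 - <<'E'
from seg import *
c,W,o=stumps("scene"); cv2.imwrite("pics/s5.png",c["image"][100:350,130:480]); print(telemetry.get_state()["tool_pos"])
E
```

```text
scene [331. 197.] 325 hsv [ 14. 107. 154.] top [ 0.591 -0.064] ztop 0.035 ext [0.045 0.087] range [ 0.567 -0.13   0.009] [ 0.631 -0.03   0.036]
scene [432. 195.] 85 hsv [ 15.  98. 131.] top [ 0.411 -0.288] ztop 0.059 ext [0.025 0.039] range [ 0.403 -0.314  0.034] [ 0.428 -0.27   0.06 ]
scene [354. 211.] 363 hsv [ 14. 108. 137.] top [ 0.512 -0.093] ztop 0.04 ext [0.042 0.085] range [ 0.489 -0.144  0.009] [ 0.549 -0.043  0.043]
scene [222. 233.] 226 hsv [ 13.  162.5 223. ] top [0.668 0.232] ztop 0.037 ext [0.038 0.036] range [0.649 0.214 0.008] [0.687 0.251 0.039]
scene [173. 243.] 72 hsv [ 17.  99. 109.] top [0.72  0.347] ztop 0.02 ext [0.033 0.049] range [0.698 0.319 0.008] [0.731 0.369 0.021]
scene [253. 289.] 276 hsv [ 25.  124.  246.5] top [0.481 0.254] ztop 0.037 ext [0.037 0.036] range [0.462 0.236 0.009] [0.5   0.273 0.039]
scene [174. 291.] 296 hsv [ 25. 127. 242.] top [0.586 0.401] ztop 0.037 ext [0.038 0.036] range [0.567 0.382 0.008] [0.606 0.42  0.039]
scene [259. 326.] 282 hsv [ 15. 101. 195.] top [0.398 0.291] ztop 0.033 ext [0.033 0.033] range [0.379 0.273 0.008] [0.415 0.31  0.035]
scene [200. 334.] 301 hsv [ 14. 105. 165.] top [0.458 0.4  ] ztop 0.039 ext [0.03 0.03] range [0.439 0.381 0.009] [0.474 0.418 0.041]
[ 0.59553599 -0.05009706  0.13503177]
```

Four are in the bin. Next is C at about (0.403, 0.293).

Request:
jog_arm --linear '[[-0.5,1,0],[-0.5,1,0],[-0.55,1,0],[-0.55,1,0],[-0.55,1,0],[-0.55,1,0],[-0.55,1,0],[-0.55,1,0]]' --dr '[[0,0,0],[0,0,0],[0,0,0],[0,0,0],[0,0,0],[0,0,0],[0,0,0],[0,0,0]]' --fingers 85

```text
time_s: 21.65
tool_pos: [0.4623, 0.1915, 0.1283]
eef_rot: [-3.141, 0.0, -0.004]
ft_force: [-0.4, -0.4, 0.1]
finger_gap: 0.085
```

Request:
jog_arm --linear '[[-0.55,1,0],[-0.55,1,0],[-0.55,1,0],[-0.32,0.43,0],[0,0,0]]' --dr '[[0,0,0],[0,0,0],[0,0,0],[0,0,0],[0,0,0]]'

```text
time_s: 22.15
tool_pos: [0.4015, 0.2966, 0.1282]
eef_rot: [-3.139, -0.01, -0.001]
ft_force: [-0.0, -0.6, 0.5]
finger_gap: 0.0849
```

```bash
python3 - <<'E'
from seg import *
c,W,o=stumps("wrist"); cv2.imwrite("pics/w5.png",c["image"]); print(telemetry.get_state()["tool_pos"])
E
```

```text
wrist [575.  69.] 3680 hsv [ 30. 122. 255.] top [0.589 0.402] ztop 0.037 ext [0.039 0.037] range [0.57  0.383 0.008] [0.61  0.421 0.039]
wrist [398.  70.] 2212 hsv [ 16. 111. 244.] top [0.461 0.401] ztop 0.039 ext [0.031 0.031] range [0.442 0.381 0.008] [0.476 0.418 0.04 ]
wrist [318. 206.] 1604 hsv [ 14. 120. 180.] top [0.402 0.293] ztop 0.033 ext [0.033 0.034] range [0.384 0.275 0.008] [0.421 0.312 0.034]
wrist [410. 246.] 1765 hsv [ 30. 125. 255.] top [0.483 0.258] ztop 0.037 ext [0.037 0.036] range [0.465 0.238 0.008] [0.503 0.275 0.038]
wrist [611. 270.] 2316 hsv [ 11. 188. 174.] top [0.668 0.234] ztop 0.037 ext [0.035 0.038] range [0.651 0.214 0.008] [0.688 0.254 0.038]
[0.40316652 0.29410595 0.12795689]
```

View pics/w5.png

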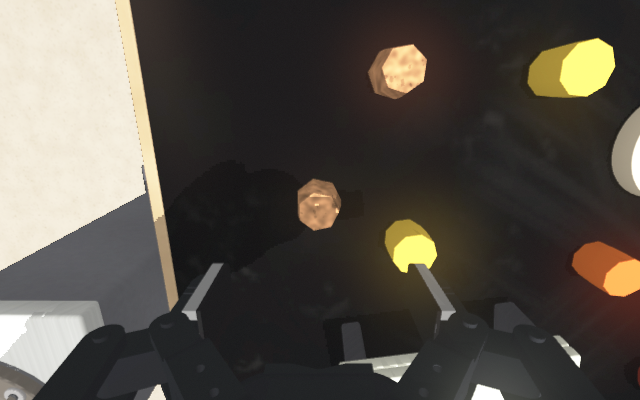

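C is at pixel (318,206) and brown; the yellow one at (410,246) is close. I use a narrower opening for clearance.

Request:
jog_arm --linear '[[0,0,-1],[0,0,-1],[0,0,-1],[0,0,-0.9],[0,0,0]]' --dr '[[0,0,0],[0,0,0],[0,0,0],[0,0,0],[0,0,0]]' --fingers 68

```text
time_s: 22.7
tool_pos: [0.4021, 0.2888, 0.0072]
eef_rot: [3.135, -0.005, -0.008]
ft_force: [-0.1, 0.1, -0.8]
finger_gap: 0.0681
```

Request:
jog_arm --linear '[[0,0,0],[0,0,0],[0,0,0],[0,0,0],[0,0,0],[0,0,1],[0,0,1],[0,0,1]]' --dr '[[0,0,0],[0,0,0],[0,0,0],[0,0,0],[0,0,0],[0,0,0],[0,0,0],[0,0,0]]' --fingers 25

```text
time_s: 23.5
tool_pos: [0.403, 0.2933, 0.1016]
eef_rot: [-3.141, -0.001, -0.0]
ft_force: [0.1, -0.2, -1.2]
finger_gap: 0.0375
```

Request:
jog_arm --linear '[[0.3,-1,0.9],[0.3,-1,0],[0.4,-1,0],[0.4,-1,0],[0.4,-1,0],[0.4,-1,0],[0.4,-1,0],[0.4,-1,0]]' --dr '[[0,0,0],[0,0,0],[0,0,0],[0,0,0],[0,0,0],[0,0,0],[0,0,0],[0,0,0]]'

```text
time_s: 24.3
tool_pos: [0.4937, 0.0522, 0.1277]
eef_rot: [-3.141, -0.001, -0.002]
ft_force: [1.2, 1.1, -0.5]
finger_gap: 0.0373
```

Request:
jog_arm --linear '[[0.4,-1,0],[0.4,-1,0],[0.4,-1,0],[0.4,-1,0],[0.4,-1,0],[0.15,-0.27,-0.4],[0,0,-1],[0,0,-0.7]]' --dr '[[0,0,0],[0,0,0],[0,0,0],[0,0,0],[0,0,0],[0,0,0],[0,0,0],[0,0,0]]'

```text
time_s: 25.1
tool_pos: [0.557, -0.1042, 0.0626]
eef_rot: [-3.14, 0.0, 0.002]
ft_force: [0.1, -0.2, -0.3]
finger_gap: 0.0378
```

Request:
jog_arm --linear '[[0,0,0],[0,0,0],[0,0,0],[0,0,0],[0,0,1],[0,0,1]]' --dr '[[0,0,0],[0,0,0],[0,0,0],[0,0,0],[0,0,0],[0,0,0]]' --fingers 50

```text
time_s: 25.7
tool_pos: [0.5574, -0.1048, 0.1251]
eef_rot: [-3.141, -0.0, 0.001]
ft_force: [0.5, -0.3, 0.2]
finger_gap: 0.05
```

```bash
python3 - <<'E'
from seg import *
c,W,o=stumps("scene"); cv2.imwrite("pics/s6.png",c["image"][100:350,130:480]); print(telemetry.get_state()["tool_pos"])
E
```

```text
scene [334. 199.] 461 hsv [ 15.  99. 194.] top [ 0.558 -0.081] ztop 0.042 ext [0.033 0.027] range [ 0.542 -0.13   0.009] [ 0.627 -0.029  0.046]
scene [432. 195.] 88 hsv [ 15.   98.  131.5] top [ 0.412 -0.286] ztop 0.059 ext [0.023 0.043] range [ 0.404 -0.313  0.033] [ 0.427 -0.269  0.059]
scene [354. 211.] 359 hsv [ 14. 108. 142.] top [ 0.512 -0.094] ztop 0.041 ext [0.04  0.084] range [ 0.488 -0.144  0.01 ] [ 0.548 -0.044  0.043]
scene [222. 233.] 225 hsv [ 13. 163. 224.] top [0.669 0.232] ztop 0.037 ext [0.036 0.035] range [0.649 0.214 0.008] [0.686 0.251 0.038]
scene [173. 243.] 73 hsv [ 17.  98. 109.] top [0.721 0.346] ztop 0.02 ext [0.028 0.05 ] range [0.7   0.319 0.008] [0.731 0.369 0.021]
scene [253. 289.] 275 hsv [ 25. 124. 247.] top [0.481 0.254] ztop 0.037 ext [0.037 0.035] range [0.462 0.237 0.009] [0.499 0.273 0.039]
scene [174. 291.] 295 hsv [ 25. 127. 243.] top [0.586 0.401] ztop 0.037 ext [0.036 0.036] range [0.568 0.382 0.009] [0.604 0.42  0.039]
scene [200. 334.] 304 hsv [ 14. 105. 161.] top [0.458 0.4  ] ztop 0.039 ext [0.033 0.031] range [0.439 0.381 0.008] [0.474 0.418 0.041]
[ 0.5618142  -0.10561416  0.13159418]
```

View pics/s6.png

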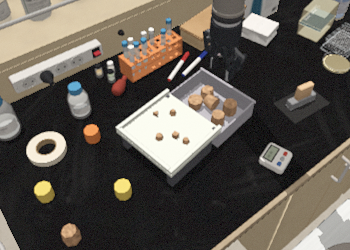

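Five are in the bin, with C slightly tilted. Last stump: B at (0.461, 0.401).

Request:
jog_arm --linear '[[-0.2,1,0.1],[-0.2,1,0],[-0.2,1,0],[-0.2,1,0],[-0.2,1,0],[-0.2,1,0],[-0.2,1,0],[-0.2,1,0]]' --dr '[[0,0,0],[0,0,0],[0,0,0],[0,0,0],[0,0,0],[0,0,0],[0,0,0],[0,0,0]]' --fingers 80

```text
time_s: 26.55
tool_pos: [0.5101, 0.1365, 0.1284]
eef_rot: [-3.141, -0.0, -0.004]
ft_force: [0.6, -0.7, -0.3]
finger_gap: 0.0797
```

Request:
jog_arm --linear '[[-0.2,1,0],[-0.2,1,0],[-0.2,1,0],[-0.2,1,0],[-0.2,1,0],[-0.2,1,0],[-0.2,1,0],[-0.2,1,0]]' --dr '[[0,0,0],[0,0,0],[0,0,0],[0,0,0],[0,0,0],[0,0,0],[0,0,0],[0,0,0]]'

```text
time_s: 27.35
tool_pos: [0.462, 0.3766, 0.1283]
eef_rot: [-3.14, 0.0, -0.003]
ft_force: [0.1, 0.3, 0.4]
finger_gap: 0.08
```

Request:
jog_arm --linear '[[0,0.87,0],[0,0,-1],[0,0,-1],[0,0,-1],[0,0,-0.9],[0,0,0]]' --dr '[[0,0,0],[0,0,0],[0,0,0],[0,0,0],[0,0,0],[0,0,0]]'

```text
time_s: 27.95
tool_pos: [0.4593, 0.3988, 0.0068]
eef_rot: [3.136, 0.0, -0.009]
ft_force: [-0.7, -1.1, -1.2]
finger_gap: 0.08
```

Request:
jog_arm --linear '[[0,0,0],[0,0,0],[0,0,0],[0,0,0],[0,0,0],[0,0,1],[0,0,1],[0,0,1]]' --dr '[[0,0,0],[0,0,0],[0,0,0],[0,0,0],[0,0,0],[0,0,0],[0,0,0],[0,0,0]]' --fingers 25

```text
time_s: 28.75
tool_pos: [0.4618, 0.4011, 0.1016]
eef_rot: [-3.141, -0.0, -0.0]
ft_force: [0.8, 1.0, -0.5]
finger_gap: 0.0356
```

Request:
jog_arm --linear '[[0.18,-1,0.9],[0.18,-1,0],[0.18,-1,0],[0.18,-1,0],[0.18,-1,0],[0.18,-1,0],[0.18,-1,0],[0.18,-1,0]]' --dr '[[0,0,0],[0,0,0],[0,0,0],[0,0,0],[0,0,0],[0,0,0],[0,0,0],[0,0,0]]'

```text
time_s: 29.55
tool_pos: [0.5053, 0.16, 0.1279]
eef_rot: [-3.141, -0.0, -0.002]
ft_force: [0.2, 1.1, 0.7]
finger_gap: 0.036
```

Request:
jog_arm --linear '[[0.2,-1,0],[0.2,-1,0],[0.2,-1,0],[0.2,-1,0],[0.2,-1,0],[0.2,-1,0],[0.2,-1,0],[0.1,-0.7,0]]' --dr '[[0,0,0],[0,0,0],[0,0,0],[0,0,0],[0,0,0],[0,0,0],[0,0,0],[0,0,0]]'

```text
time_s: 30.35
tool_pos: [0.5504, -0.0729, 0.1279]
eef_rot: [3.14, -0.004, 0.002]
ft_force: [0.8, -1.0, 0.4]
finger_gap: 0.0362
```

```bash
python3 - <<'E'
from seg import *
c,W,o=stumps("wrist"); cv2.imwrite("pics/w6.png",c["image"]); print(telemetry.get_state()["tool_pos"])
c=cam("scene"); W=pts(c)
cv2.imwrite("pics/s7.png",cv2.resize(c["image"][150:290,230:400],None,fx=4,fy=4))
E
```

```text
wrist [361. 205.] 5295 hsv [ 13. 114. 172.] top [ 0.563 -0.079] ztop 0.043 ext [0.034 0.026] range [ 0.546 -0.13   0.008] [ 0.62  -0.029  0.046]
wrist [270. 189.] 1719 hsv [ 13. 108. 118.] top [ 0.511 -0.06 ] ztop 0.039 ext [0.033 0.033] range [ 0.494 -0.077  0.008] [ 0.529 -0.042  0.04 ]
wrist [513. 175.] 63 hsv [  0. 174. 143.] top [ 0.72  -0.052] ztop 0.012 ext [0.009 0.007] range [ 0.716 -0.056  0.008] [ 0.725 -0.048  0.012]
wrist [278. 237.] 1034 hsv [ 13. 119. 102.] top [ 0.514 -0.103] ztop 0.041 ext [0.031 0.026] range [ 0.5   -0.119  0.008] [ 0.536 -0.092  0.041]
wrist [ 65. 252.] 153 hsv [  2. 182. 155.] top [ 0.321 -0.121] ztop 0.021 ext [0.013 0.014] range [ 0.313 -0.128  0.017] [ 0.327 -0.114  0.021]
wrist [197. 396.] 67 hsv [ 15. 113.  96.] top [ 0.428 -0.273] ztop 0.043 ext [0.008 0.005] range [ 0.424 -0.278  0.033] [ 0.431 -0.271  0.043]
[ 0.55051887 -0.07780919  0.12791564]
```

View pics/w6.png

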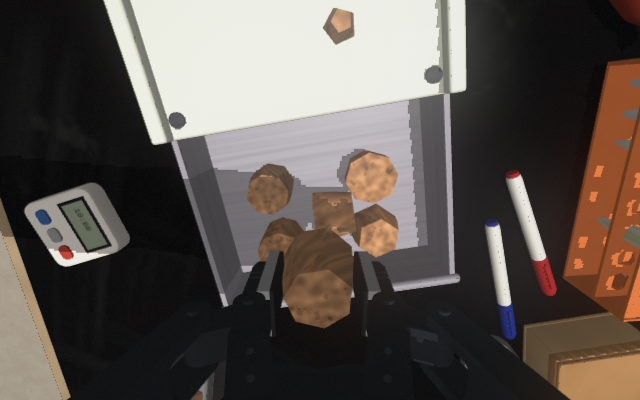

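View pics/s7.png

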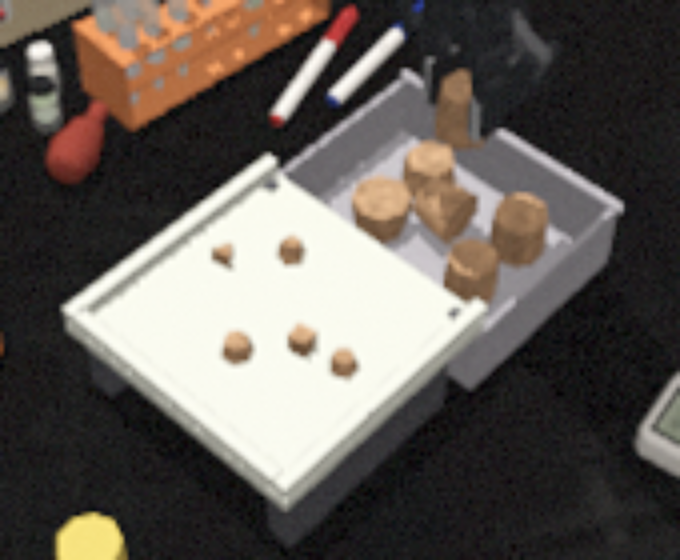

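C lies on its side in the middle at (333,212). There is a free pocket behind it, between the back two stumps, so B goes there.

Request:
jog_arm --linear '[[0.3,-1,0],[0,-0.4,-0.5],[0,0,-1],[0,0,-0.45],[0,0,0]]' --dr '[[0,0,0],[0,0,0],[0,0,0],[0,0,0],[0,0,0]]'

```text
time_s: 30.95
tool_pos: [0.5569, -0.1096, 0.0665]
eef_rot: [-3.139, -0.003, 0.009]
ft_force: [-1.0, 0.9, -0.2]
finger_gap: 0.0357
```

Request:
jog_arm --linear '[[0,0,0],[0,0,0],[0,0,0],[0,0,0],[0,0,1],[0,0,1],[0,0,0.5]]' --dr '[[0,0,0],[0,0,0],[0,0,0],[0,0,0],[0,0,0],[0,0,0],[0,0,0]]' --fingers 52

```text
time_s: 31.65
tool_pos: [0.5608, -0.1123, 0.147]
eef_rot: [3.141, 0.0, 0.008]
ft_force: [1.3, 0.3, 0.4]
finger_gap: 0.0525
```

```bash
python3 - <<'E'
from seg import *
c,W,o=stumps("scene"); print(telemetry.get_state()["tool_pos"])
cv2.imwrite("pics/s8.png",cv2.resize(c["image"][150:290,230:400],None,fx=4,fy=4))
E
```

```text
scene [343. 203.] 925 hsv [ 14. 104. 157.] top [ 0.552 -0.104] ztop 0.051 ext [0.035 0.033] range [ 0.488 -0.141  0.008] [ 0.629 -0.029  0.06 ]
scene [432. 195.] 85 hsv [ 15.  99. 131.] top [ 0.412 -0.289] ztop 0.058 ext [0.024 0.043] range [ 0.404 -0.315  0.036] [ 0.428 -0.271  0.06 ]
scene [222. 233.] 229 hsv [ 13. 164. 224.] top [0.667 0.232] ztop 0.037 ext [0.037 0.036] range [0.648 0.215 0.008] [0.689 0.252 0.038]
scene [174. 243.] 73 hsv [ 17.  98. 110.] top [0.721 0.346] ztop 0.019 ext [0.033 0.05 ] range [0.699 0.319 0.008] [0.732 0.369 0.021]
scene [253. 289.] 276 hsv [ 25. 124. 247.] top [0.481 0.255] ztop 0.037 ext [0.037 0.036] range [0.462 0.236 0.008] [0.501 0.273 0.038]
scene [174. 291.] 298 hsv [ 25.  126.5 242. ] top [0.586 0.401] ztop 0.037 ext [0.036 0.036] range [0.566 0.382 0.008] [0.605 0.42  0.038]
[ 0.56206392 -0.1124934   0.14900517]
```

View pics/s8.png

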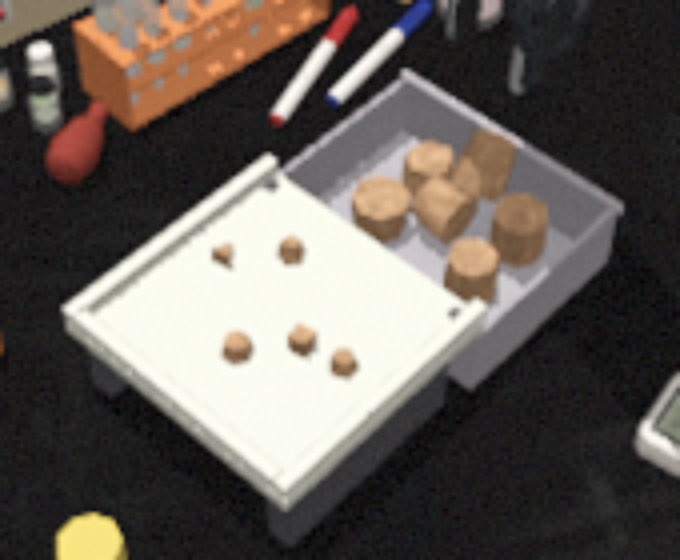

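All six stumps are in the bin. I move over the scraper with the jaws across its handle and look at it.

Request:
jog_arm --linear '[[-0.7,-0.9,0.2],[-0.7,-0.9,0],[-0.7,-0.9,0],[-0.7,-0.9,0],[-0.7,-0.9,0],[-0.7,-0.9,0],[-0.5,-0.8,0],[0,0,0]]' --dr '[[0,0,-0.03],[0,0,-0.03],[0,0,-0.03],[0,0,-0.03],[0,0,-0.03],[0,0,-0.02],[0,0,0],[0,0,0]]' --fingers 60

```text
time_s: 32.5
tool_pos: [0.4141, -0.3029, 0.1496]
eef_rot: [3.126, -0.281, -0.003]
ft_force: [-0.3, 0.3, -1.3]
finger_gap: 0.0602
```

```bash
cat > scr.py <<'E'
from h import *
import sys
def rect(P,name):
    r=cv2.minAreaRect(P.astype(np.float32)); b=cv2.boxPoints(r); e=[b[1]-b[0],b[2]-b[1]]; e=max(e,key=np.linalg.norm); print(name,len(P),"c",np.round(r[0],4),"size",np.round(r[1],4),"longang",np.degrees(np.arctan2(e[1],e[0])).round(1)%180)
for n in sys.argv[1:]:
    c=cam(n); W=pts(c); cv2.imwrite(f"pics/scr_{n}.png",c["image"])
    box=(abs(W[...,0]-.42)<.1)&(abs(W[...,1]+.3)<.12)
    hsv=cv2.cvtColor(c["image"],cv2.COLOR_BGR2HSV); wood=hsv[...,1]>60
    m=box&(abs(W[...,2]-.078)<.006)&wood; print(n,np.median(W[m][:,2])); rect(W[m][:,:2],"handle top")
    m=box&(abs(W[...,2]-.032)<.004)&~wood; rect(W[m][:,:2],"foot top")
    z=W[...,2]; m=box&(abs(z-.004)<.0015)&(hsv[...,2]>30); 
    mm=cv2.morphologyEx(m.astype(np.uint8),cv2.MORPH_OPEN,np.ones((3,3))); rect(W[mm>0][:,:2],"pad")
    for d in trace("pad",n)[:1]:
        s=d["pixels"]&box&(abs(z-.003)<.006); s=cv2.morphologyEx(s.astype(np.uint8),cv2.MORPH_OPEN,np.ones((3,3)))>0
        rect(W[s][:,:2],"pad trace")
print(telemetry.get_state()["tool_pos"],telemetry.get_state()["eef_rot"])
E
python3 scr.py wrist scene
```

```text
wrist 0.07697863464882637
handle top 1077 c [ 0.4193 -0.2954] size [0.0482 0.0178] longang 80.6
foot top 881 c [ 0.4193 -0.2955] size [0.0878 0.0239] longang 80.4
pad 9438 c [ 0.4154 -0.3005] size [0.1395 0.0892] longang 85.5
pad trace 10249 c [ 0.4152 -0.3017] size [0.1432 0.093 ] longang 85.6
scene 0.07634724385411362
handle top 87 c [ 0.4151 -0.2937] size [0.0468 0.0166] longang 76.3
foot top 110 c [ 0.4149 -0.295 ] size [0.0883 0.0241] longang 79.3
pad 27 c [ 0.4061 -0.3213] size [0.1017 0.0239] longang 30.8
pad trace 752 c [ 0.4125 -0.3037] size [0.1484 0.0954] longang 84.1
[ 0.41890884 -0.29636922  0.14943067] [-3.12937543e+00  2.63169664e-01 -3.47683957e-04]
```

View pics/scr_wrist.png

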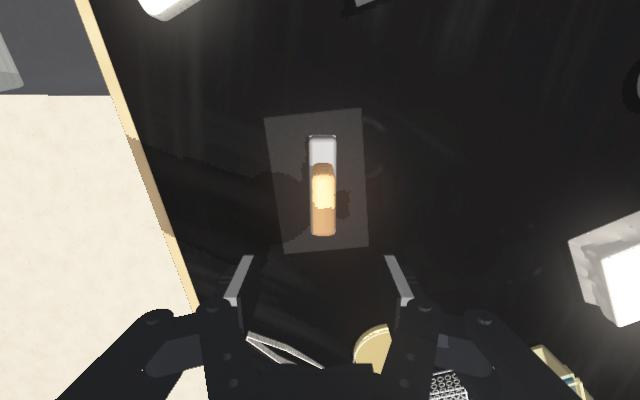

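The scraper is centred at (0.4193, -0.2955), long axis at 80.5°. The pad centre is (0.4153, -0.301), at 85.5°. I grasp the handle.

Request:
jog_arm --linear '[[0,0.05,-1],[0,0,-1],[0,0,-1],[0,0,-0.5],[0,0,0]]' --dr '[[0,0,0],[0,0,0],[0,0,0],[0,0,0],[0,0,0]]' --grip_force 60

```text
time_s: 33.2
tool_pos: [0.4171, -0.2932, 0.0421]
eef_rot: [-3.127, 0.261, 0.008]
ft_force: [-0.2, -0.1, 0.2]
finger_gap: 0.06
```

Request:
jog_arm --linear '[[0,0,0],[0,0,0],[0,0,0],[0,0,0],[0,0,0],[0,0,0],[0,0,0],[0,0,0]]' --dr '[[0,0,0],[0,0,0],[0,0,0],[0,0,0],[0,0,0],[0,0,0],[0,0,0],[0,0,0]]' --fingers 8

```text
time_s: 34.0
tool_pos: [0.4192, -0.297, 0.0461]
eef_rot: [3.129, -0.266, 0.004]
ft_force: [-0.6, 1.1, 7.4]
finger_gap: 0.0174
```

```bash
python3 - <<'E'
from h import *
c=cam("scene"); W=pts(c); cv2.imwrite("pics/s9.png",c["image"][130:330,200:500])
hsv=cv2.cvtColor(c["image"],cv2.COLOR_BGR2HSV); s=telemetry.get_state(); print(s["tool_pos"],s["eef_rot"],s["q"],s["ft_force"])
o=np.array([.538,-.003]);a=np.radians(9.3); ex=np.array([np.cos(a),np.sin(a)]); ey=np.array([-ex[1],ex[0]])
m=((hsv[...,1]>60)&(W[...,2]>.072)&(W[...,2]<.1)&(W[...,1]>0)&(W[...,1]<.19)&(W[...,0]>.4)).astype(np.uint8)
k,l,st,ce=cv2.connectedComponentsWithStats(m)
for i in range(1,k):
    if st[i,4]<8: continue
    p=W[l==i].mean(0); d=p[:2]-o; print(ce[i].round(),st[i,4],p.round(3),"station",(ex@d).round(3),(ey@d).round(3))
E
```

```text
[ 0.41919823 -0.29694098  0.04613881] [ 3.1292323  -0.26633842  0.00443672] [ 0.416564    0.42506144  0.21360144  1.85971825 -0.11572113  0.86571912
  0.51677344] [-2.07955007e-01  4.03406028e-03  6.02441980e+00]
[236. 136.] 147 [0.921 0.033 0.087] station 0.383 -0.026
[200. 148.] 37 [0.921 0.148 0.098] station 0.403 0.087
[226. 152.] 45 [0.882 0.089 0.078] station 0.355 0.035
[265. 155.] 17 [0.796 0.007 0.084] station 0.257 -0.032
[302. 212.] 30 [0.559 0.052 0.079] station 0.029 0.051
[285. 213.] 17 [0.583 0.087 0.079] station 0.059 0.082
[305. 235.] 37 [0.497 0.09  0.081] station -0.026 0.098
[289. 236.] 40 [0.517 0.123 0.079] station -0.0 0.128
[315. 241.] 31 [0.469 0.08  0.078] station -0.055 0.093
```

View pics/s9.png

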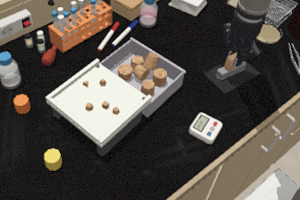

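Request:
jog_arm --linear '[[0,0,0.5],[0,0,1],[0,0,1],[0,0.5,1],[0.3,0.9,0.8],[0.3,1,0.2],[0.3,1,0],[0.3,1,0]]' --dr '[[0,0,0],[0,0,0],[0,0,0],[0,0,-0.1],[0,0,-0.1],[0,0,-0.1],[0,0,-0.1],[0,0,-0.1]]'

```text
time_s: 34.85
tool_pos: [0.454, -0.1632, 0.1798]
eef_rot: [-2.964, 1.04, -0.0]
ft_force: [-0.1, 0.5, -1.7]
finger_gap: 0.0171
```

Request:
jog_arm --linear '[[0.3,1,0],[0.3,1,0],[0.3,1,0],[0.3,1,0],[0.3,1,0],[0.3,1,0],[0.3,1,0],[0,1,0]]' --dr '[[0,0,-0.1],[0,0,-0.1],[0,0,-0.1],[0,0,-0.1],[0,0,-0.1],[0,0,-0.1],[0,0,-0.1],[0,0,-0.04]]'

```text
time_s: 35.65
tool_pos: [0.5175, 0.0767, 0.1792]
eef_rot: [2.389, -2.039, 0.0]
ft_force: [0.5, -0.5, -0.5]
finger_gap: 0.017
```

Request:
jog_arm --linear '[[0,1,0],[0,0,0],[0,0,0]]' --dr '[[0,0,0],[0,0,0],[0,0,0]]'

```text
time_s: 35.95
tool_pos: [0.5164, 0.1061, 0.1791]
eef_rot: [2.394, -2.032, -0.001]
ft_force: [-0.4, -0.6, -1.1]
finger_gap: 0.0173
```

```bash
cat > st.py <<'E'
from h import *
import sys
O=np.array([.543,-.0005]);a=np.radians(9.34); ex=np.array([np.cos(a),np.sin(a)]); ey=np.array([-ex[1],ex[0]])
s=telemetry.get_state(); R=cv2.Rodrigues(s["eef_rot"])[0]; d=s["tool_pos"][:2]-O
print("tcp",s["tool_pos"].round(4),"station",(ex@d).round(4),(ey@d).round(4),"toolx ang",np.degrees(np.arctan2(R[1,0],R[0,0])).round(1),"tilt",R[:,2].round(3),"q7",s["q"][6].round(2),"F",s["ft_force"].round(1))
tag=sys.argv[1]
for n in sys.argv[2:]:
    c=cam(n); im=c["image"]; cv2.imwrite(f"pics/{tag}_{n}.png", im if n=="wrist" else cv2.resize(im[140:290,210:420],None,fx=3.5,fy=3.5))
    W=pts(c); hsv=cv2.cvtColor(im,cv2.COLOR_BGR2HSV); off=0 if n=="wrist" else np.array([.0045,.002])
    m=((hsv[...,1]>60)&(hsv[...,0]<30)&(W[...,2]>.072)&(W[...,2]<.09)&(W[...,1]>-.03)&(W[...,1]<.22)&(W[...,0]>.4)&(W[...,0]<.65)).astype(np.uint8)
    k,l,st,ce=cv2.connectedComponentsWithStats(m)
    for i in range(1,k):
        if st[i,4]<6: continue
        p=W[l==i].mean(0); d=p[:2]+off-O; print(n,ce[i].round(),st[i,4],p.round(3),"station",(ex@d).round(3),(ey@d).round(3))
E
python3 st.py a1 scene wrist
```

```text
tcp [0.5164 0.1061 0.1791] station -0.009 0.1095 toolx ang -80.7 tilt [-0.001 -0.001 -1.   ] q7 -1.6 F [-0.4 -0.6 -1.1]
scene [289. 237.] 43 [0.517 0.123 0.079] station -0.0 0.127
scene [305. 235.] 35 [0.496 0.09  0.081] station -0.027 0.098
scene [316. 240.] 33 [0.469 0.079 0.079] station -0.056 0.092
wrist [357. 123.] 162 [0.586 0.087 0.081] station 0.056 0.079
wrist [394. 158.] 297 [0.564 0.052 0.08 ] station 0.03 0.049
wrist [293. 193.] 123 [0.523 0.127 0.08 ] station 0.001 0.129
wrist [341. 226.] 34 [0.502 0.084 0.084] station -0.027 0.09
wrist [343. 246.] 57 [0.48  0.077 0.076] station -0.05 0.087
```

View pics/a1_scene.png

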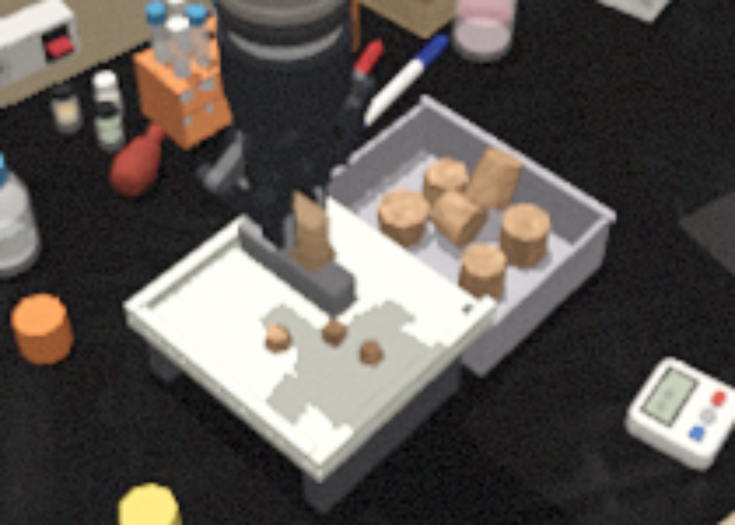

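View pics/a1_wrist.png

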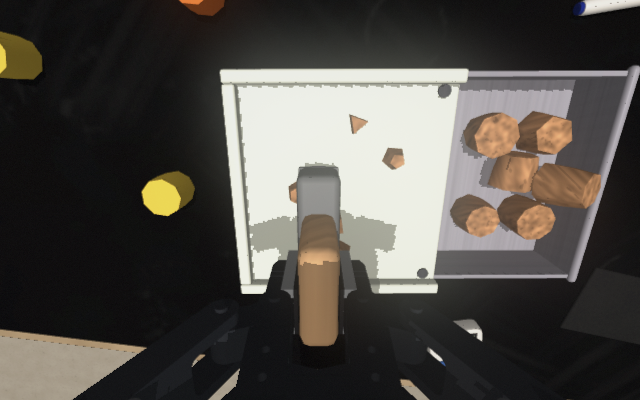

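The scraper is held level over the board, and all 5 chips are visible near it. I refine the board pose from this wrist view's depth before lowering.

```bash
python3 - <<'E'
from h import *
c=cam("wrist"); W=pts(c); O=np.array([.543,-.0005])
hsv=cv2.cvtColor(c["image"],cv2.COLOR_BGR2HSV); w=(hsv[...,1]<60)
for ang in (8.8,9.34,9.8):
    a=np.radians(ang); ex=np.array([np.cos(a),np.sin(a)]); ey=np.array([-ex[1],ex[0]])
    D=W[...,:2]-O; X=D@ex; Y=D@ey
    fl=w&(abs(W[...,2]-.07)<.004)&(abs(X)<.12)&(Y>-.02)&(Y<.2)
    lp=(abs(W[...,2]-.082)<.003)&(abs(X)<.12)&(Y>-.02)&(Y<.2)&w
    q=lambda v:np.percentile(v,[.3,1,99,99.7]).round(4)
    print(ang,"floor z",np.median(W[fl][:,2]).round(4),"X",q(X[fl]),"Y",q(Y[fl]),"lipX",q(X[lp]),"lipY",q(Y[lp]))
    # left lip inner edge as a function of Y, open edge as function of X
    for lo in (.01,.05,.1,.14):
        s=fl&(Y>lo)&(Y<lo+.02); print("  Y",lo,np.percentile(X[s],[.5,99.5]).round(4))
    for lo in (-.07,-.05,.05,.065):
        s=fl&(X>lo)&(X<lo+.015); print("  X",lo,np.percentile(Y[s],[.5,99.5]).round(4))
E
```

```text
8.8 floor z 0.0699 X [-0.0862 -0.0839  0.0831  0.084 ] Y [0.0008 0.002  0.1693 0.1702] lipX [-0.0951 -0.094   0.0938  0.094 ] lipY [0.0015 0.0034 0.1794 0.1798]
  Y 0.01 [-0.0858  0.0843]
  Y 0.05 [-0.0856  0.0841]
  Y 0.1 [0.0209 0.0838]
  Y 0.14 [-0.0859  0.0828]
  X -0.07 [0.0005 0.1692]
  X -0.05 [0.0006 0.1694]
  X 0.05 [0.0018 0.1704]
  X 0.065 [0.0022 0.1704]
9.34 floor z 0.0699 X [-0.0855 -0.0833  0.084   0.0847] Y [0.0008 0.002  0.1693 0.1699] lipX [-0.0942 -0.0932  0.0945  0.0947] lipY [0.0013 0.003  0.179  0.1795]
  Y 0.01 [-0.0856  0.0845]
  Y 0.05 [-0.0851  0.0847]
  Y 0.1 [0.022  0.0848]
  Y 0.14 [-0.0837  0.0843]
  X -0.07 [0.0011 0.1698]
  X -0.05 [0.001  0.1697]
  X 0.05 [0.0013 0.1699]
  X 0.065 [0.0015 0.1697]
9.8 floor z 0.0699 X [-0.0851 -0.0829  0.0846  0.0854] Y [0.0008 0.002  0.1692 0.17  ] lipX [-0.0938 -0.0928  0.0954  0.0959] lipY [0.0009 0.0027 0.1791 0.1795]
  Y 0.01 [-0.0855  0.0846]
  Y 0.05 [-0.0847  0.0851]
  Y 0.1 [0.0229 0.0857]
  Y 0.14 [-0.0821  0.0854]
  X -0.07 [0.0016 0.1703]
  X -0.05 [0.0013 0.1701]
  X 0.05 [0.0008 0.1694]
  X 0.065 [0.0009 0.1691]
```

The station frame holds to within 1 mm. I go behind the chips at station (0, 154) and lower.

Request:
jog_arm --linear '[[0.03,0.75,0],[0.02,0.76,0],[0,0,0],[0,0,-0.7],[0,0,-0.7],[0,0,-0.6],[0,0,0],[0,0,0]]' --dr '[[0,0,0],[0,0,0],[0,0,0],[0,0,0],[0,0,0],[0,0,0],[0,0,0],[0,0,0]]'

```text
time_s: 36.9
tool_pos: [0.5188, 0.1495, 0.1199]
eef_rot: [2.39, -2.038, 0.001]
ft_force: [0.6, 0.3, -1.5]
finger_gap: 0.0169
```

```bash
python3 st.py a2 scene wrist
```

```text
tcp [0.5188 0.1495 0.1199] station 0.0004 0.1519 toolx ang -80.9 tilt [-0.    -0.001 -1.   ] q7 -1.68 F [ 0.6  0.3 -1.5]
scene [302. 212.] 29 [0.559 0.052 0.08 ] station 0.029 0.05
scene [290. 236.] 19 [0.515 0.12  0.08 ] station -0.003 0.124
scene [305. 235.] 36 [0.496 0.09  0.081] station -0.027 0.098
scene [315. 241.] 31 [0.469 0.08  0.079] station -0.056 0.093
wrist [443. 148.] 255 [0.586 0.087 0.081] station 0.056 0.079
wrist [485. 191.] 594 [0.564 0.053 0.08 ] station 0.03 0.049
wrist [361. 233.] 641 [0.524 0.123 0.08 ] station 0.002 0.125
wrist [403. 271.] 513 [0.502 0.09  0.081] station -0.025 0.096
wrist [405. 297.] 166 [0.478 0.081 0.075] station -0.051 0.091
```

View pics/a2_scene.png

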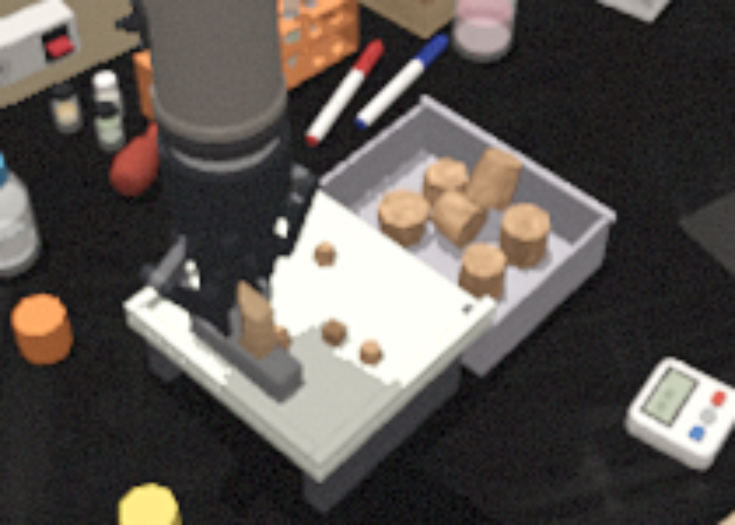

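View pics/a2_wrist.png

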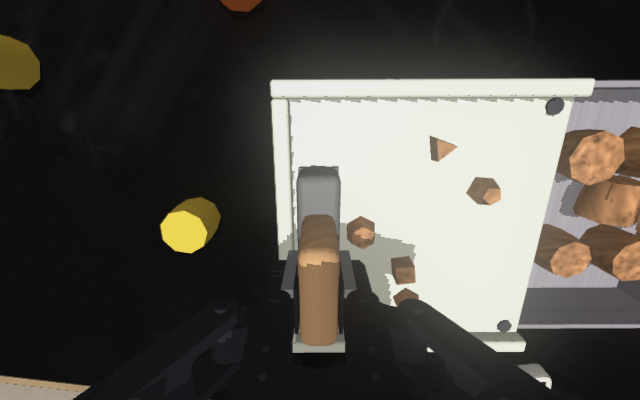

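The chip at (361,233) is clear of the foot's front face. I lower gently to contact.

Request:
jog_arm --linear '[[-0.01,0.07,-0.1],[0,0,-0.08],[0,0,0],[0,0,0]]' --dr '[[0,0,0],[0,0,0],[0,0,0],[0,0,0]]'

```text
time_s: 37.4
tool_pos: [0.5182, 0.1531, 0.1143]
eef_rot: [2.393, -2.035, -0.0]
ft_force: [-0.6, 0.5, -2.0]
finger_gap: 0.0171
```

Request:
jog_arm --linear '[[0,0,-0.05],[0,0,0],[0,0,0]]' --dr '[[0,0,0],[0,0,0],[0,0,0]]'

```text
time_s: 37.7
tool_pos: [0.5182, 0.153, 0.1127]
eef_rot: [2.393, -2.036, -0.0]
ft_force: [0.0, -0.3, -0.6]
finger_gap: 0.0176
```

Request:
jog_arm --linear '[[0,0,-0.04],[0,0,0],[0,0,0]]' --dr '[[0,0,0],[0,0,0],[0,0,0]]'

```text
time_s: 38.0
tool_pos: [0.5185, 0.1531, 0.1122]
eef_rot: [-2.392, 2.035, -0.001]
ft_force: [-0.8, -0.3, 3.5]
finger_gap: 0.0172
```

Request:
jog_arm --linear '[[0.07,-0.4,0.01],[0.08,-0.49,0],[0.08,-0.49,0],[0.08,-0.49,0],[0.08,-0.49,0],[0.08,-0.49,0],[0.08,-0.49,0],[0.08,-0.49,0]]' --dr '[[0,0,0],[0,0,0],[0,0,0],[0,0,0],[0,0,0],[0,0,0],[0,0,0],[0,0,0]]'

```text
time_s: 38.8
tool_pos: [0.5374, 0.0375, 0.1122]
eef_rot: [-2.392, 2.035, 0.001]
ft_force: [-0.9, 2.5, 3.8]
finger_gap: 0.0173
```

```bash
python3 st.py a3 scene
```

```text
tcp [0.5374 0.0375 0.1122] station 0.0006 0.0384 toolx ang -80.8 tilt [ 0.     0.001 -1.   ] q7 -1.45 F [-0.9  2.5  3.8]
scene [285. 213.] 17 [0.583 0.087 0.079] station 0.059 0.081
scene [327. 215.] 13 [0.51  0.009 0.082] station -0.026 0.016
scene [315. 241.] 31 [0.469 0.08  0.079] station -0.056 0.092
```

View pics/a3_scene.png

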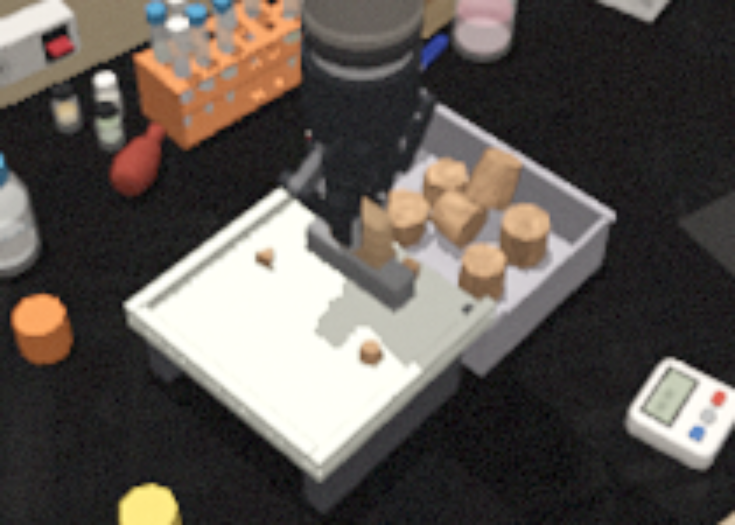

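Request:
jog_arm --linear '[[0.08,-0.49,0],[0.08,-0.49,0],[0.08,-0.49,0.02],[0.08,-0.49,0.02],[0,0,0],[0,0,0]]' --dr '[[0,0,0],[0,0,0],[0,0,0],[0,0,0],[0,0,0],[0,0,0]]'

```text
time_s: 39.45
tool_pos: [0.5459, -0.022, 0.1122]
eef_rot: [2.389, -2.037, -0.002]
ft_force: [-0.5, 0.0, -1.2]
finger_gap: 0.0173
```

```bash
python3 st.py a4 scene
```

```text
tcp [ 0.5459 -0.022   0.1122] station -0.0006 -0.0216 toolx ang -80.9 tilt [-0.002 -0.001 -1.   ] q7 -1.33 F [-0.5  0.  -1.2]
scene [285. 213.] 18 [0.583 0.087 0.078] station 0.059 0.081
scene [315. 241.] 30 [0.469 0.08  0.079] station -0.056 0.093
```

View pics/a4_scene.png

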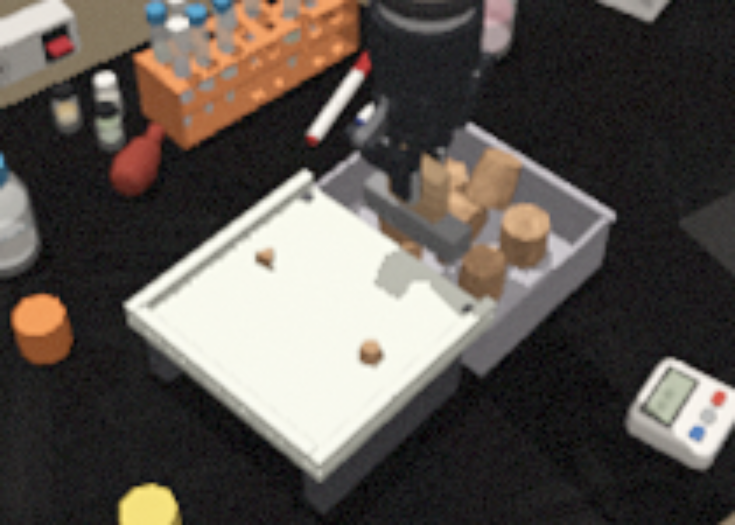

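Three chips went over. Now the chip at station (-56, 92).

Request:
jog_arm --linear '[[0,0,1],[-0.4,0.9,0.2],[-0.4,0.95,0],[-0.4,0.95,0],[-0.4,0.95,0],[-0.45,1,0],[0,0,-0.5],[0,0,-0.5]]' --dr '[[0,0,0],[0,0,0],[0,0,0],[0,0,0],[0,0,0],[0,0,0],[0,0,0],[0,0,0]]'

```text
time_s: 40.3
tool_pos: [0.4845, 0.1248, 0.1191]
eef_rot: [-2.398, 2.028, 0.0]
ft_force: [-0.8, -0.3, -1.5]
finger_gap: 0.0171
```

Request:
jog_arm --linear '[[0,0,0],[0,0,-0.17],[0,0,0],[0,0,0]]' --dr '[[0,0,0],[0,0,0],[0,0,0],[0,0,0]]'

```text
time_s: 40.7
tool_pos: [0.4856, 0.1218, 0.1145]
eef_rot: [-2.392, 2.036, -0.001]
ft_force: [-0.0, -0.4, -1.4]
finger_gap: 0.0169
```

```bash
python3 st.py a5 scene wrist
```

```text
tcp [0.4856 0.1218 0.1145] station -0.0368 0.13 toolx ang -80.8 tilt [ 0.001  0.    -1.   ] q7 -1.65 F [-0.  -0.4 -1.4]
scene [315. 240.] 31 [0.469 0.08  0.08 ] station -0.056 0.092
wrist [415.  79.] 326 [0.586 0.087 0.081] station 0.056 0.079
wrist [381. 261.] 510 [0.476 0.08  0.079] station -0.054 0.09
```

View pics/a5_wrist.png

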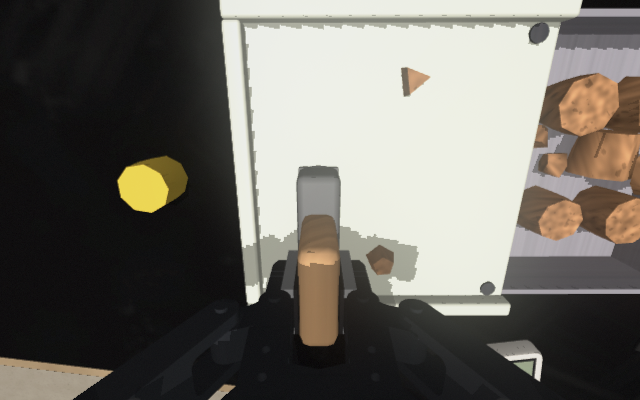

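Request:
jog_arm --linear '[[0,0,-0.06],[0.05,-0.3,0],[0.08,-0.49,0],[0.08,-0.49,0],[0.08,-0.49,0],[0.08,-0.49,0],[0.08,-0.49,0],[0.08,-0.49,0]]' --dr '[[0,0,0],[0,0,0],[0,0,0],[0,0,0],[0,0,0],[0,0,0],[0,0,0],[0,0,0]]'

```text
time_s: 41.6
tool_pos: [0.5012, 0.0231, 0.1123]
eef_rot: [2.392, -2.037, 0.0]
ft_force: [0.3, 0.2, -1.4]
finger_gap: 0.0172
```

Request:
jog_arm --linear '[[0.08,-0.49,0],[0.08,-0.49,0],[0.08,-0.49,0],[0.06,-0.4,0.02],[0,0,0],[0,0,0]]' --dr '[[0,0,0],[0,0,0],[0,0,0],[0,0,0],[0,0,0],[0,0,0]]'

```text
time_s: 42.2
tool_pos: [0.51, -0.0314, 0.1128]
eef_rot: [-2.392, 2.036, 0.001]
ft_force: [0.1, -0.7, -2.0]
finger_gap: 0.0174
```

```bash
python3 st.py a6 scene
```

```text
tcp [ 0.51   -0.0314  0.1128] station -0.0375 -0.0251 toolx ang -80.8 tilt [-0.     0.001 -1.   ] q7 -1.31 F [ 0.1 -0.7 -2. ]
scene [285. 213.] 16 [0.583 0.087 0.079] station 0.059 0.081
```

View pics/a6_scene.png

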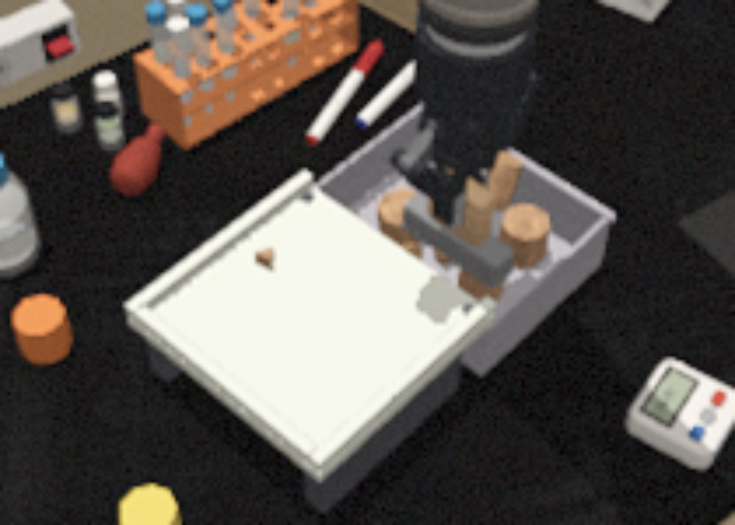

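Request:
jog_arm --linear '[[0,0,1],[0.3,0.9,0.2],[0.3,0.95,0],[0.35,1,0],[0.35,1,0],[0.3,1,0],[0,0.31,-0.5],[0,0,-0.5]]' --dr '[[0,0,0],[0,0,0],[0,0,0],[0,0,0],[0,0,0],[0,0,0],[0,0,0],[0,0,0]]'

```text
time_s: 43.05
tool_pos: [0.5578, 0.1289, 0.1187]
eef_rot: [-2.398, 2.025, 0.003]
ft_force: [0.5, 0.3, -1.3]
finger_gap: 0.0171
```

Request:
jog_arm --linear '[[0,0,0],[0,0,-0.15],[0,0,0],[0,0,0]]' --dr '[[0,0,0],[0,0,0],[0,0,0],[0,0,0]]'

```text
time_s: 43.45
tool_pos: [0.5586, 0.1231, 0.115]
eef_rot: [-2.391, 2.036, -0.001]
ft_force: [0.7, 0.1, -1.1]
finger_gap: 0.0172
```

```bash
python3 st.py a7 scene wrist
```

```text
tcp [0.5586 0.1231 0.115 ] station 0.0354 0.1194 toolx ang -80.8 tilt [ 0.001  0.    -1.   ] q7 -1.61 F [ 0.7  0.1 -1.1]
wrist [386. 205.] 310 [0.587 0.087 0.08 ] station 0.057 0.079
```

View pics/a7_wrist.png

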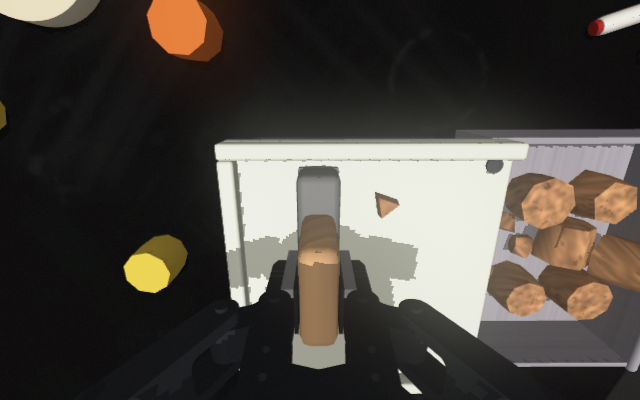

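Request:
jog_arm --linear '[[0,0,-0.08],[0.05,-0.3,0],[0.08,-0.49,0],[0.08,-0.49,0],[0.08,-0.49,0],[0.08,-0.49,0],[0.08,-0.49,0],[0.08,-0.49,0]]' --dr '[[0,0,0],[0,0,0],[0,0,0],[0,0,0],[0,0,0],[0,0,0],[0,0,0],[0,0,0]]'

```text
time_s: 44.35
tool_pos: [0.5743, 0.025, 0.1122]
eef_rot: [-2.392, 2.036, 0.0]
ft_force: [0.4, 1.6, 2.4]
finger_gap: 0.0171
```

Request:
jog_arm --linear '[[0.08,-0.49,0],[0.08,-0.49,0],[0.08,-0.49,0],[0,0,0],[0,0,0],[0,0,0.8]]' --dr '[[0,0,0],[0,0,0],[0,0,0],[0,0,0],[0,0,0],[0,0,0]]'

```text
time_s: 44.95
tool_pos: [0.5776, -0.0168, 0.132]
eef_rot: [2.39, -2.031, -0.013]
ft_force: [0.3, 1.0, -0.7]
finger_gap: 0.0173
```

```bash
python3 st.py a8 scene wrist
```

```text
tcp [ 0.5776 -0.0168  0.132 ] station 0.0315 -0.0217 toolx ang -80.7 tilt [-0.01   0.001 -1.   ] q7 -1.34 F [ 0.3  1.  -0.7]
```

View pics/a8_scene.png

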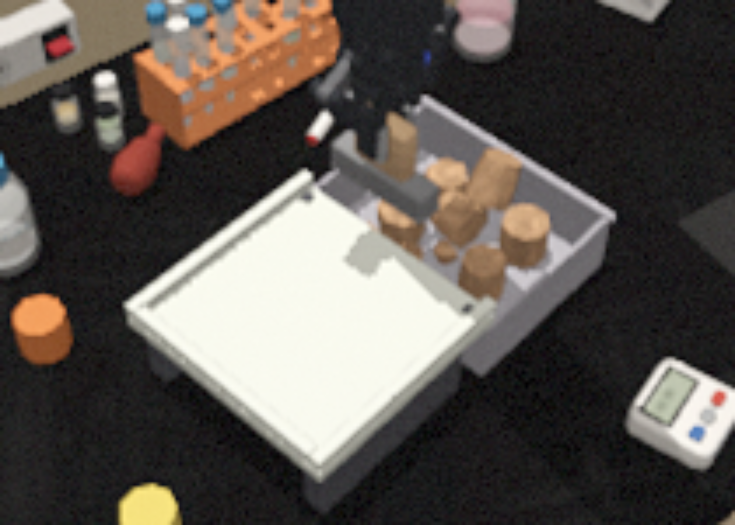

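View pics/a8_wrist.png

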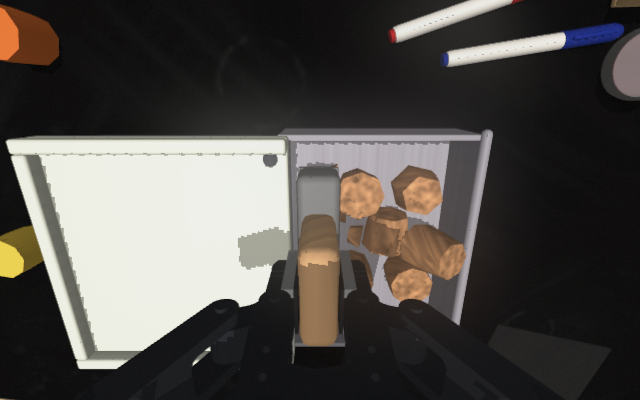

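The board is clear. Now I return the scraper to the pad: turn +76°, TCP target (0.4152, -0.3025).

Request:
jog_arm --linear '[[0,0,1],[0,0,0.6],[-0.5,-0.9,0],[-0.5,-0.9,0],[-0.5,-0.9,0],[-0.5,-0.9,0],[-0.5,-0.9,0],[-0.5,-0.9,0]]' --dr '[[0,0,0],[0,0,0],[0,0,0.1],[0,0,0.1],[0,0,0.1],[0,0,0.1],[0,0,0.1],[0,0,0.1]]'

```text
time_s: 45.85
tool_pos: [0.4905, -0.18, 0.1831]
eef_rot: [-2.891, 1.229, 0.001]
ft_force: [-0.4, -0.8, -2.1]
finger_gap: 0.017
```

Request:
jog_arm --linear '[[-0.5,-0.9,0],[-0.5,-0.9,0],[-0.5,-0.9,0],[-0.5,-0.9,0],[-0.4,-0.5,0],[0,0,0],[0,0,0],[0,0,0]]' --dr '[[0,0,0.12],[0,0,0.12],[0,0,0.12],[0,0,0.12],[0,0,0.12],[0,0,0.13],[0,0,0],[0,0,0]]'

```text
time_s: 46.65
tool_pos: [0.4197, -0.3018, 0.1834]
eef_rot: [-3.138, 0.127, 0.0]
ft_force: [0.1, 0.2, -1.5]
finger_gap: 0.0172
```

```bash
python3 st.py b1 scene wrist; sed -i 's/^    m=box&(abs(W\[...,2\]-.032).*$//' scr.py; python3 - <<'E'
from h import *
c=cam("wrist");W=pts(c)
# scraper held: foot/handle tops relative to tcp
s=telemetry.get_state();z0=s["tool_pos"][2]
hsv=cv2.cvtColor(c["image"],cv2.COLOR_BGR2HSV)
D=W-s["tool_pos"]; near=(abs(D[...,0])<.05)&(abs(D[...,1])<.06)
for n,dz in(("handle",.032),("foot",-.014)):
    m=near&(abs(D[...,2]-dz)<.004)&((hsv[...,1]>60)==(n=="handle"))
    if m.sum()<20: print(n,m.sum()); continue
    r=cv2.minAreaRect(W[m][:,:2].astype(np.float32)); print(n,m.sum(),r,W[m][:,2].mean())
E
```

```text
tcp [ 0.4197 -0.3018  0.1834] station -0.1706 -0.2773 toolx ang -4.6 tilt [-0.     0.001 -1.   ] q7 0.54 F [ 0.1  0.2 -1.5]
handle 3660 ((0.42063066363334656, -0.30088409781455994), (0.04949556291103363, 0.0182212982326746), 85.579345703125) 0.21456591280369033
foot 1909 ((0.42190369963645935, -0.27777552604675293), (0.04276515915989876, 0.02386404387652874), 85.72198486328125) 0.1687639258142787
```

View pics/b1_wrist.png

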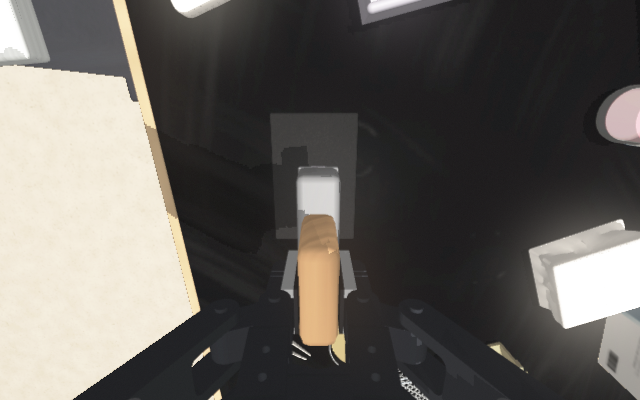

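Handle centre is at (0.4206, -0.3009), 85.6°, so it needs 5 mm in -x. Then lower.

Request:
jog_arm --linear '[[-0.18,0,-0.4],[0,0,-0.9],[0,0,-0.9],[0,0,-0.9],[0,0,-0.8],[0,0,-0.45],[0,0,0],[0,0,0]]' --dr '[[0,0,0],[0,0,0],[0,0,0],[0,0,0],[0,0,0],[0,0,0],[0,0,0],[0,0,0]]'

```text
time_s: 47.6
tool_pos: [0.4144, -0.3028, 0.0537]
eef_rot: [3.139, -0.125, 0.001]
ft_force: [-0.2, -0.1, -1.6]
finger_gap: 0.0174
```

Request:
jog_arm --linear '[[0,0,-0.12],[0,0,0],[0,0,0]]' --dr '[[0,0,0],[0,0,0],[0,0,0]]'

```text
time_s: 47.9
tool_pos: [0.4142, -0.3032, 0.0504]
eef_rot: [3.138, -0.125, 0.002]
ft_force: [-0.1, -0.2, -1.7]
finger_gap: 0.0173
```

Request:
jog_arm --linear '[[0.02,0.04,-0.1],[0,0,0],[0,0,-0.04],[0,0,0],[0,0,0]]' --dr '[[0,0,0],[0,0,0],[0,0,0],[0,0,0],[0,0,0]]'

```text
time_s: 48.4
tool_pos: [0.4145, -0.3015, 0.0461]
eef_rot: [-3.139, 0.125, -0.0]
ft_force: [-1.1, 2.5, 4.5]
finger_gap: 0.0172
```

Contact with about 4.5 N. I release and rise.

Request:
jog_arm --linear '[[0,0,0],[0,0,0],[0,0,0],[0,0,0],[0,0,0]]' --dr '[[0,0,0],[0,0,0],[0,0,0],[0,0,0],[0,0,0]]' --fingers 45

```text
time_s: 48.9
tool_pos: [0.4144, -0.3018, 0.0455]
eef_rot: [3.139, -0.126, -0.0]
ft_force: [-0.4, 0.1, -0.5]
finger_gap: 0.0453
```

Request:
jog_arm --linear '[[0,0,0.5],[0,0,1],[0,0,1],[0,0,1],[0,0,0.5],[0,0,0]]' --dr '[[0,0,0],[0,0,0],[0,0,0],[0,0,0],[0,0,0],[0,0,0]]'

```text
time_s: 49.5
tool_pos: [0.4161, -0.303, 0.1683]
eef_rot: [3.136, -0.125, 0.009]
ft_force: [-0.3, -0.1, 0.2]
finger_gap: 0.0452
```

```bash
python3 scr.py wrist scene; python3 st.py c1 scene
```

```text
wrist 0.07699730525366161
handle top 1029 c [ 0.4149 -0.3005] size [0.0488 0.0175] longang 85.1
pad 8559 c [ 0.4155 -0.3003] size [0.1389 0.0891] longang 85.5
pad trace 9343 c [ 0.4155 -0.3016] size [0.143  0.0928] longang 85.5
scene 0.07612654300903687
handle top 87 c [ 0.4104 -0.2987] size [0.0501 0.0185] longang 84.4
pad 27 c [ 0.4132 -0.301 ] size [0.1085 0.0163] longang 66.4
pad trace 680 c [ 0.4122 -0.3012] size [0.1402 0.0911] longang 85.7
[ 0.41346549 -0.30107823  0.1640482 ] [-3.13750936  0.12535768  0.00414921]
tcp [ 0.4135 -0.3011  0.164 ] station -0.1766 -0.2756 toolx ang -4.6 tilt [-0.003  0.002 -1.   ] q7 0.55 F [ 0.2  0.4 -0.9]
```

View pics/scr_wrist.png

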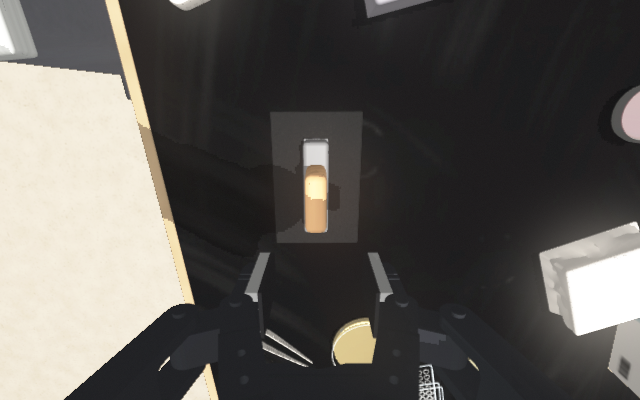

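View pics/scr_scene.png

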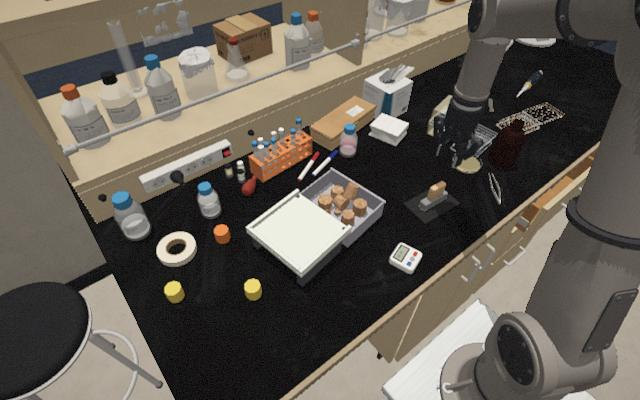

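View pics/c1_scene.png

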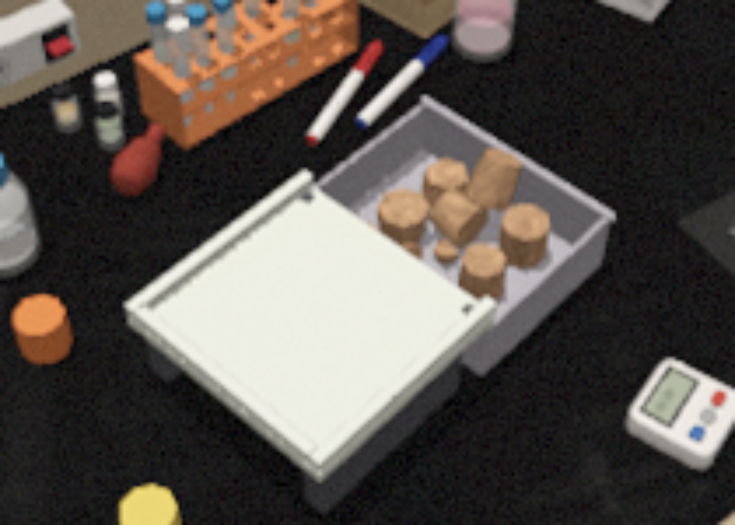

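The scraper is centred on its pad to within 1 mm and 0.5°, and the board is clear. I take one look into the bin from above to count the chips.

Request:
jog_arm --linear '[[0.3,0.5,1],[0.6,0.8,1],[0.6,0.8,0.3],[0.6,0.8,0],[0.6,0.8,0],[0.6,0.8,0],[0.6,0.6,0],[0,0,0]]' --dr '[[0,0,0],[0,0,0],[0,0,0],[0,0,0],[0,0,0],[0,0,0],[0,0,0],[0,0,0]]'

```text
time_s: 50.55
tool_pos: [0.5334, -0.1434, 0.2328]
eef_rot: [-3.136, 0.113, 0.002]
ft_force: [0.3, 0.4, -0.5]
finger_gap: 0.0452
```

```bash
python3 - <<'E'
from h import *
c=cam("wrist"); cv2.imwrite("pics/d1.png",c["image"]); W=pts(c)
hsv=cv2.cvtColor(c["image"],cv2.COLOR_BGR2HSV)
m=(hsv[...,1]>70)&(hsv[...,0]<25)&(abs(W[...,0]-.55)<.09)&(W[...,1]<0)&(W[...,1]>-.15)
print(np.percentile(W[m][:,2],[50,99,100]))
E
```

```text
[0.03764831 0.07389157 0.31444943]
```

View pics/d1.png

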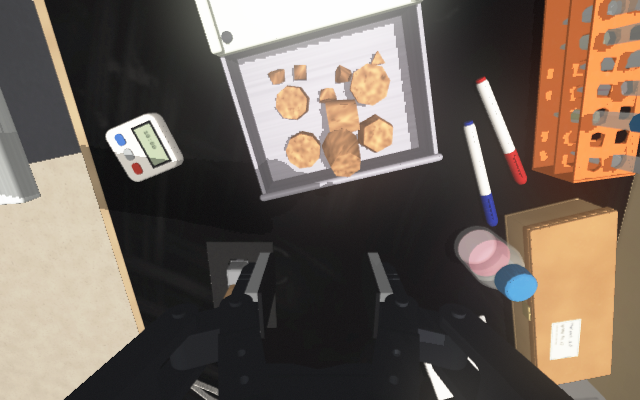

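```bash
python3 - <<'E'
from h import *
c=cam("wrist"); W=pts(c); P=W[133:175,328:357].reshape(-1,3); P=P[P[:,2]<.1]
print(np.nanmin(P,0),np.nanmax(P,0),np.nanmedian(P,0))
O=np.array([.543,-.0005]);a=np.radians(9.34);ex=np.array([np.cos(a),np.sin(a)]);ey=np.array([-ex[1],ex[0]]);D=np.nanmedian(P,0)[:2]-O;print(ex@D,ey@D)
E
```

```text
[ 0.54260235 -0.14096087  0.0034968 ] [ 0.57516443 -0.09700695  0.07578023] [ 0.55782035 -0.11555991  0.06459003]
-0.004049519694155297 -0.11593975578513442
```

```bash
python3 - <<'E'
from h import *
c=cam("wrist"); W=pts(c); im=c["image"]
cv2.imwrite("pics/d2.png",cv2.resize(im[30:205,220:450],None,fx=3.3,fy=3.3,interpolation=cv2.INTER_CUBIC))
for v in range(90,190,5): print(v,(W[v,325:362:4,2]*1000).round().tolist(), W[v,342,1].round(3))
c=cam("scene"); cv2.imwrite("pics/d3.png",cv2.resize(c["image"][160:260,290:400],None,fx=6,fy=6,interpolation=cv2.INTER_CUBIC))
E
```

```text
90 [20.0, 23.0, 22.0, 19.0, 5.0, 4.0, 4.0, 3.0, 33.0, 34.0] -0.058
95 [17.0, 14.0, 25.0, 25.0, 27.0, 26.0, 28.0, 29.0, 31.0, 33.0] -0.063
100 [6.0, 37.0, 37.0, 40.0, 40.0, 40.0, 40.0, 39.0, 38.0, 4.0] -0.068
105 [5.0, 41.0, 41.0, 40.0, 40.0, 41.0, 41.0, 41.0, 41.0, 5.0] -0.073
110 [5.0, 44.0, 43.0, 44.0, 43.0, 43.0, 44.0, 43.0, 42.0, 4.0] -0.078
115 [4.0, 4.0, 44.0, 45.0, 45.0, 46.0, 45.0, 43.0, 43.0, 3.0] -0.083
120 [4.0, 4.0, 43.0, 45.0, 43.0, 43.0, 41.0, 39.0, 37.0, 37.0] -0.088
125 [3.0, 5.0, 40.0, 42.0, 45.0, 47.0, 44.0, 38.0, 32.0, 11.0] -0.093
130 [3.0, 44.0, 50.0, 52.0, 52.0, 54.0, 54.0, 47.0, 39.0, 12.0] -0.097
135 [4.0, 48.0, 54.0, 57.0, 58.0, 61.0, 61.0, 57.0, 51.0, 13.0] -0.101
140 [41.0, 51.0, 60.0, 62.0, 66.0, 66.0, 68.0, 64.0, 59.0, 5.0] -0.106
145 [45.0, 55.0, 64.0, 68.0, 70.0, 70.0, 71.0, 73.0, 67.0, 62.0] -0.11
150 [5.0, 56.0, 64.0, 71.0, 75.0, 73.0, 74.0, 74.0, 72.0, 68.0] -0.114
155 [5.0, 4.0, 66.0, 73.0, 72.0, 71.0, 70.0, 69.0, 70.0, 69.0] -0.119
160 [5.0, 3.0, 70.0, 71.0, 70.0, 67.0, 67.0, 66.0, 66.0, 66.0] -0.125
165 [8.0, 12.0, 18.0, 66.0, 65.0, 66.0, 64.0, 64.0, 63.0, 52.0] -0.131
170 [35.0, 40.0, 44.0, 50.0, 63.0, 62.0, 61.0, 60.0, 61.0, 60.0] -0.136
175 [57.0, 58.0, 60.0, 60.0, 58.0, 61.0, 59.0, 58.0, -0.0, -0.0] -0.142
180 [60.0, 59.0, 57.0, 0.0, -1.0, -0.0, -0.0, 0.0, 1.0, 0.0] -0.164
185 [-1.0, 0.0, -1.0, 0.0, 1.0, 1.0, 1.0, 1.0, -1.0, -0.0] -0.17
```

View pics/d2.png

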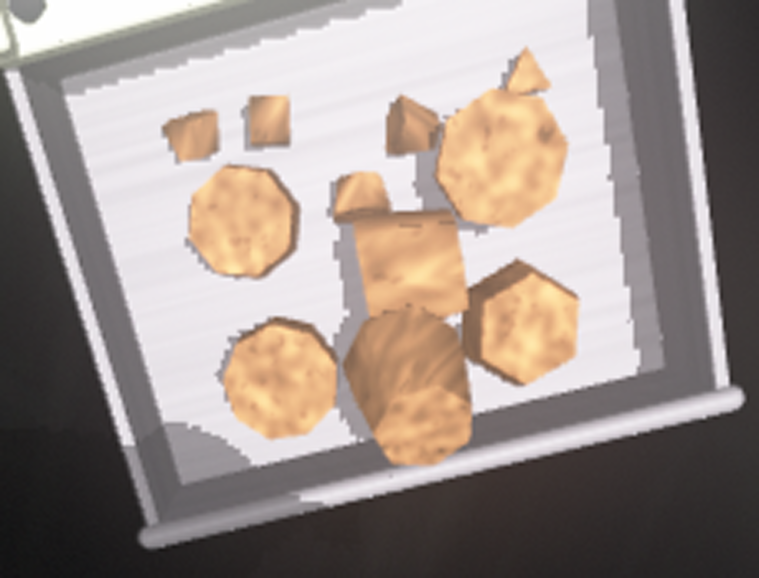

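View pics/d3.png

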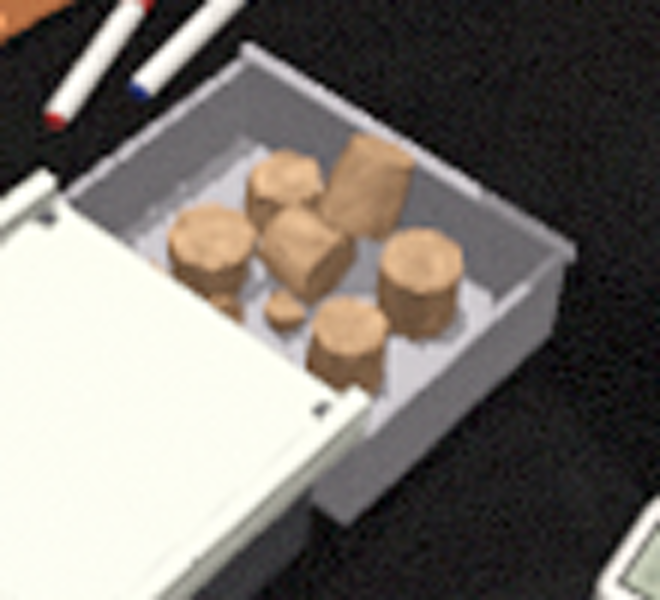

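All 6 stumps and 5 chips are in the bin. One stump, B, leans on the back wall and stands above the rim (top about 75 mm, centre about 50 mm). With closed fingers I press it gently downward on its inward edge so it settles, watching the force.

Request:
jog_arm --linear '[[0.45,0.65,0],[0.4,0.65,0],[0,0,-1],[0,0,-1],[0,0,-1],[0,0,-1],[0,0,-0.6],[0,0,0]]' --dr '[[0,0,0],[0,0,0],[0,0,0],[0,0,0],[0,0,0],[0,0,0],[0,0,0],[0,0,0]]' --fingers 0

```text
time_s: 51.55
tool_pos: [0.5533, -0.111, 0.0934]
eef_rot: [-3.139, 0.13, 0.012]
ft_force: [-0.7, 0.8, 0.3]
finger_gap: -0.0001
```

Request:
jog_arm --linear '[[0,0,-0.1],[0,0,-0.1],[0,0,-0.1],[0,0,-0.1],[0,0,0]]' --dr '[[0,0,0],[0,0,0],[0,0,0],[0,0,0],[0,0,0]]'

```text
time_s: 52.05
tool_pos: [0.5568, -0.1097, 0.0845]
eef_rot: [-3.139, 0.125, 0.0]
ft_force: [-0.0, 0.1, 0.2]
finger_gap: 0.0001
```

Request:
jog_arm --linear '[[0,0,-0.1],[0,0,-0.1],[0,0,-0.1],[0,0,-0.1],[0,0,0]]' --dr '[[0,0,0],[0,0,0],[0,0,0],[0,0,0],[0,0,0]]'

```text
time_s: 52.55
tool_pos: [0.5565, -0.1098, 0.072]
eef_rot: [-3.139, 0.126, 0.002]
ft_force: [-0.7, -0.3, -0.8]
finger_gap: -0.0004
```

Request:
jog_arm --linear '[[0,0,-0.08],[0,0,-0.08],[0,0,0]]' --dr '[[0,0,0],[0,0,0],[0,0,0]]'

```text
time_s: 52.85
tool_pos: [0.5565, -0.1096, 0.0673]
eef_rot: [-3.139, 0.125, 0.002]
ft_force: [-0.0, -0.2, -0.0]
finger_gap: 0.0001
```

```bash
python3 st.py e1 scene
```

```text
tcp [ 0.5565 -0.1096  0.0673] station -0.0044 -0.1098 toolx ang -4.6 tilt [-0.001  0.    -1.   ] q7 0.08 F [-0.  -0.2 -0. ]
```

View pics/e1_scene.png

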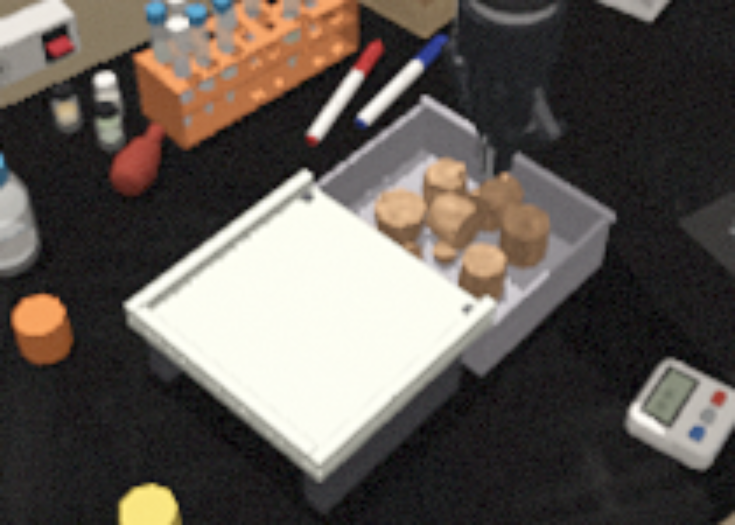

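B settled down off the wall into the bin. I raise and check.

Request:
jog_arm --linear '[[0,0,0.5],[0,0,1],[0,0,1],[0,0,1],[0,-0.7,1],[0,-0.8,0.6],[0,0,0],[0,0,0]]' --dr '[[0,0,0],[0,0,0],[0,0,0],[0,0,0],[0,0,0],[0,0,0],[0,0,0],[0,0,0]]'

```text
time_s: 53.7
tool_pos: [0.5568, -0.1551, 0.221]
eef_rot: [-3.139, 0.128, -0.001]
ft_force: [0.6, 0.6, 0.1]
finger_gap: 0.0001
```

```bash
python3 st.py f1 scene; python3 - <<'E'
from h import *
c=cam("wrist"); W=pts(c); im=c["image"]; cv2.imwrite("pics/f1w.png",im)
hsv=cv2.cvtColor(im,cv2.COLOR_BGR2HSV)
m=(hsv[...,1]>70)&(hsv[...,0]<25)&(abs(W[...,0]-.55)<.09)&(W[...,1]<0)&(W[...,1]>-.14)&(W[...,2]<.12); i=np.where(m)
P=W[m]; k=P[:,2].argmax(); print("max",P[k],np.percentile(P[:,2],99))
E
python3 scr.py scene
```

```text
tcp [ 0.5568 -0.1551  0.221 ] station -0.0114 -0.1548 toolx ang -4.7 tilt [ 0.001  0.    -1.   ] q7 0.17 F [0.6 0.6 0.1]
max [ 0.55047132 -0.07675954  0.04660423] 0.044166458809263516
scene 0.07632414486564931
handle top 88 c [ 0.4115 -0.301 ] size [0.0527 0.0182] longang 85.0
pad 30 c [ 0.3862 -0.3153] size [0.0277 0.0942] longang 93.7
pad trace 735 c [ 0.4148 -0.3012] size [0.1419 0.0962] longang 86.3
[ 0.55641474 -0.15296942  0.2194962 ] [-3.13775789  0.12201775  0.00379352]
```

View pics/f1w.png

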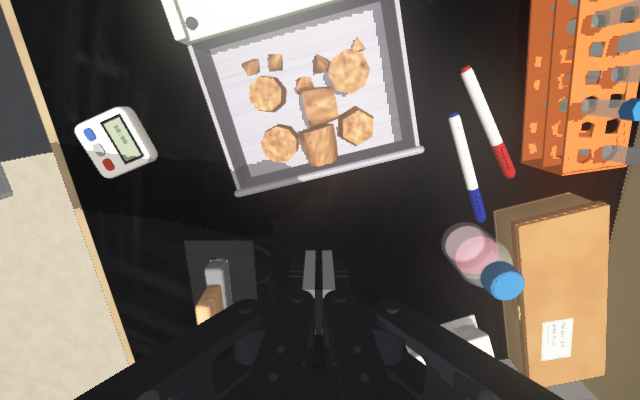

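View pics/scr_scene.png

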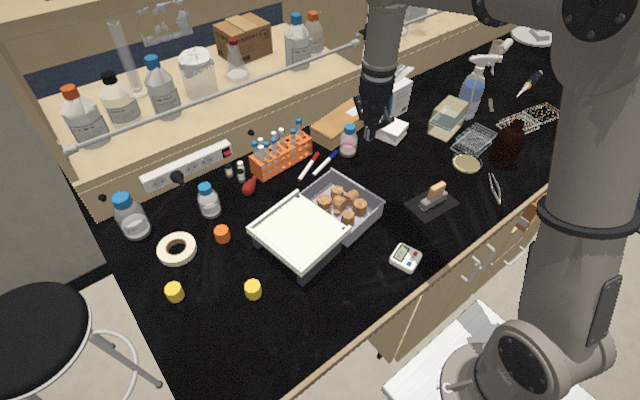

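Everything in the bin is now below the rim (highest point 47 mm). All 6 stumps and 5 chips can be counted, the scraper stands on its pad, and the look-alikes are untouched. I hand the job in.

```bash
python3 -c "
from workcell import order
print(order.job_done())"
```

```text
the job is handed in; nothing more can be done
None
```

The job is done and handed in at about 54 s of the 208 s allowed; it reported no verdict.

- **Stumps:** All six went into the bin. One was knocked aside during the run, so I found it again in the camera picture before picking it up.
- **Chips:** I swept all five off the board with the scraper in three passes. The fingers stayed on the scraper's handle, above the height of the chips.
- **Scraper:** It stands upright on its pad, about 1 mm and 0.5° off the middle by the wrist camera.
- **One correction:** After the scraper was back, one stump was leaning on the bin's back wall with its top about 20 mm above the rim. I pressed it down gently with closed fingers, and it dropped fully into the bin.

**Last checks:** The board was empty. I counted six stumps and five chips in the bin, the highest point at 47 mm against the 56 mm rim. The orange and yellow look-alikes, the tape roll and the bottle look unmoved.

**Disagreement:** The scene camera reads positions about 4 mm off from the wrist camera. I relied on the wrist camera, which matched where the grasps landed.

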